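Dry test stroke of the bench dispenser

TASK

The leaning bench dispenser is empty and needs a dry test stroke. First stand the pale plastic beaker upright on the table, centred under the tip of the spout, and let go of it. Then, with the beaker there, push the white plunger straight in along its leaning barrel, through the soft first stop to the firm second stop, hold it there for a good second without forcing anything, and let it come all the way back up; do not disturb the two jars beside the dispenser.

Things in the scene. Friction and masses are not known exactly. Their poses are not given: they have to be found in the camera images.
- dispenser: Fixed bench dispenser: grey base plate 170 x 130 x 14 mm, aluminium block, white barrel 60 mm across leaning 28 degrees from vertical, upper end towards this body's -x side (the robot's side). Origin: on the table under the base; z up, yaw within 13 degrees of straight. The barrel axis, from foot to top, points along (-0.469, 0, 0.883) in this frame.
- collar_rim (a point): Centre of the open rim of the grey guard collar at the barrel's upper end: 58 mm inside, 68 mm outside diameter, about 179 mm above the table. z points outwards along the barrel axis.
- cap_top (a point): Centre of the top face of the white plunger cap (48 mm across, flat, square to the barrel axis), inside the guard collar, 10 mm below its rim at rest. z points outwards along the barrel axis. Closed fingers must enter the collar along this axis and follow the cap up to 31 mm in from its rest position.
- plunger (a joint): How far the plunger is pushed in along the barrel, m: 0 = fully up (rest), grows as it is pressed. A soft spring (1.4 N at rest, 0.12 N per mm) returns it. After 12 to 23 mm (set inside the barrel, not visible and different each time) it meets the first stop.
- piston (a joint): How far the plunger has gone beyond the first stop, m: 0 until the first stop is met. The first stop yields at about 8 N more than the soft spring, then stiffens by 0.9 N per mm up to the firm second stop at 0.008 (about 20 N in all on the plunger). From 0.0065 it counts as at the second stop. Fingers pressing any part of the dispenser with more than 50 N is forcing it.
- spout_tip (a point): Lowest point of the spout tip, 117 mm above the table, fixed to the dispenser, 170 mm to its +y side. The thin steel spout (10 mm) comes down to it from the dispenser's +x side out of a bend 163 mm high; what goes under it is best brought in low from the -x side with the tool leaning 40 to 50 degrees, wrist towards -x.
- beaker_mid (a point): Centre of the loose pale grey-white plastic beaker, half-way up (46.5 mm above its foot); z along its axis. Open at the top, 93 mm tall, tapered: about 62 mm across at the foot, 66 mm at mid-height, 71 mm at the rim. 0.1 to 0.2 kg. Stands on the table to the left at the start.
- beaker: The same beaker; origin at the centre of its underside.
- jar_left_mid (a point): Centre (29 mm up) of a colour jar, 48 mm across and 58 mm tall, standing loose behind the spout; leave it alone.
- jar_right_mid (a point): Centre (29 mm up) of a like colour jar standing loose on the other side of the dispenser; leave it alone.
Mind the look-alikes: they are no part of the job. Several things look just like the beaker: the one meant starts farthest to the robot's left.

How it is judged:
On the way, in this order (a step that is already met when the one before it is completed fails the run):
1. the beaker stands upright on the table under the spout tip (axis within 20 mm of it), let go and at rest (horizontal distance between beaker_mid and spout_tip below 0.02 m and height (world z) of beaker_mid below 0.051 m and angle between beaker_mid's own z axis and vertical below 0.08 rad and contact force between the fingers and beaker below 0.3 N and linear speed of beaker below 0.02 m/s), for 0.3 s.
2. the plunger is held at the second stop (at least 6.5 mm beyond the first) for 0.6 s, with the beaker still under the spout (horizontal distance between beaker_mid and spout_tip below 0.02 m and height (world z) of beaker_mid below 0.051 m and angle between beaker_mid's own z axis and vertical below 0.08 rad and value of joint piston above 0.0065 m), for 0.6 s.
At the end, for the whole second after the job is handed in: The plunger is all the way up again (within 2 mm) and untouched; the beaker stands upright and still on the table with its axis within 20 mm of the spout tip (seen from above); the jars are where they were (all of step 1 and value of joint plunger below 0.002 m and value of joint piston below 0.0015 m).
It fails at once if the dispenser is forced: the fingers press its plunger or any other part with more than 50 N (contact force between the fingers and dispenser above 50 N).
It fails at once if a jar is disturbed: moved by more than 15 mm (distance of any of jar_left_mid, jar_right_mid from where it was at the start of the episode above 0.015 m).
It fails at once if the beaker is knocked over (angle between beaker_mid's own z axis and vertical above 1 rad).
It also fails if it takes over 58 s, if anything falls off the work surface, if the arm or the gripper's body presses on something with over 40 N, if the wrist force passes 120 N, or if a joint passes its speed limit or range.

ROBOT

A 6-joint arm with a two-finger parallel gripper is mounted at the origin on a cart in front of the work surface, level with it; the furniture and walls round the work are solid. World frame = base frame: x ahead of the robot, y to its left, z up, the work surface at z = 0. Lengths are in m, angles in rad, forces in N, time in s.
With the tool pointing down it reaches from about 0.35 to 0.775 m from the base axis. Payload 7.3 kg.
Tool frame: the origin (TCP) lies on the centre line of the jaws, within the pads' length; the fingertips stand ahead of it and the grasp point (between the pads) lies 11 mm behind it (robot.nose_length is the z of the fingertips in the tool frame, in m); z points along the fingers, y is the line along which they close (so a half turn about z gives the same grasp; the last joint's range is limited). The gripper opens to 92 mm and grips with 3 to 60 N. Pads are 19 mm wide; open, the fingers measure 130 mm over their backs; the gripper's body (75 mm by 190 mm) begins 47 mm behind the grasp point.
Start: joints at [-1.359, 0.342, 1.524, -0, 1.275, -0.146], TCP at [0.184, -0.492, 0.201] pointing down, gripper open.
Joint ranges: [-2.53, 2.53], [-0.77, 2.02], [0.04, 2.7], [-1, 4.14], [0.28, 2.66], [-3.11, 3.11]. Speed limits (rad/s): [2.57, 2.57, 3.14, 3.14, 3.14, 3.14].

INTERFACE

Orientations are given as [roll, pitch, yaw] about the fixed x, y, z axes, in that order (R = Rz(yaw) Ry(pitch) Rx(roll)).
In Python, from cell import robot, cams gives the robot as it stands. The module is installed in compiled form; this text tells all that it offers.
- The arm moves only by the tool carry_out, never from a script. Its argument "deltas" is a list of rows, each a list of 7 numbers: the shift along the tool's x, y, z in cm, then the turn, a rotation vector about the tool's x, y, z in rad, then the opening, from 0 (shut) to 1 (fully open). A call has exactly 8 rows; each row shifts and turns the commanded pose from where the row before left it, along the tool's axes as they then stand; what a row does not reach is not made up. A row lasts 1/12 s, in which the tool goes at most 41.7 mm and 7.16 degrees, less where a joint would pass 70% of its speed; a pose out of reach is approached as far as the arm can. A call is refused whole if a number of a shift passes 4.17 or a number of a turn 0.125, either way. A call with a gripper value outside its range is refused whole. The fingers move at their own pace and stop on an object; "force" is the grip in N (left out, the last holds). Time passes only in rows, so rows that do not move let the fingers close, or fill a call up. It gives the time, the measured TCP pose, the force, the opening and the grip force at its end, in the units of the state.
- robot.observe(): the state, without advancing time (a new reading comes with each control period).
- cams.read_camera(name): name is "scene" or "top" or "wrist"; returns a dict with "image" (420x560x3 uint8, blue, green, red), "depth" (420x560 float32, m along the optical axis (not along the pixel's ray), 0 where there is no reading), "fx", "fy", "cx", "cy" (pixels), "world_to_cam" (4x4, takes a point from world to camera coordinates). Camera axes: x right, y up, looking along -z (the intrinsics and any distortion apply to the point x, -y, -z); pixel columns grow to the right and rows downward; lengths in m; the calibration is good to about 2 mm. A picture is of the moment at which its call begins.
- robot.hand_in(): hands the job in; it is judged then, once.
The state is a dict: "time": time; "qpos": joint angles; "qvel": joint speeds; "joint_efforts": joint torques, N m; "tool_pos": TCP position; "tool_rot": TCP orientation; "contact_force": force on the tool from outside, world axes, zero at the start; "torque": the same for the moment, N m; "opening": finger opening in m; "grip_force": force on a finger pad.
Only numpy, scipy, OpenCV 4.12 (cv2) and the standard library are available. Lean on these libraries where they do the work, as an engineer would, in place of code of your own. Each camera call takes 0.05 s, during which the arm holds its last target. There are 200 camera calls.

## Working session

There is one attempt and no reset: what is moved stays moved. The work goes in short steps, Python scripts to look and compute and a tool call to move; the robot and the scene stay as the last step left them, time stands still between calls to the robot, and variables do not carry over. Pictures are saved under pics/ and viewed, at most 10 in all, crops included, and the job is handed in when it is done.

Besides the shell and the picture viewer there is one more tool, called in YAML: its name, and indented under it one key for each argument. carry_out: Moves the arm, as the interface text tells. Its arguments: {"type":"object","properties":{"deltas":{"type":"array","items":{"type":"array","items":{"type":"number"}}},"force":{"type":"number"}},"required":["deltas"]}

```bash
mkdir -p pics; cat > h.py <<'E'
import numpy as np, cv2
from scipy.spatial.transform import Rotation as R
from cell import robot, cams
def snap(n,f=None):
    c=cams.read_camera(n)
    np.savez(f'{n}.npz',**{k:np.asarray(v) for k,v in c.items()})
    if f: cv2.imwrite(f'pics/{f}.png',c['image'])
    return c
def load(n): return dict(np.load(f'{n}.npz',allow_pickle=True))
def px2w(c,u,v,d=None):
    if d is None:d=c['depth'][int(v),int(u)]
    p=np.array([(u-c['cx'])/c['fx']*d,-(v-c['cy'])/c['fy']*d,-d,1])
    return (np.linalg.inv(c['world_to_cam'])@p)[:3]
def w2px(c,p):
    q=c['world_to_cam']@np.r_[p,1]; return c['cx']+c['fx']*q[0]/-q[2], c['cy']+c['fy']*-q[1]/-q[2]
def cloud(c):
    v,u=np.mgrid[:420,:560];d=c['depth']
    P=np.stack([(u-c['cx'])/c['fx']*d,-(v-c['cy'])/c['fy']*d,-d,np.ones_like(d)],-1)
    return (P@np.linalg.inv(c['world_to_cam']).T)[...,:3]
E
python3 - <<'E'
from h import *
for n in('scene','top'):
    c=snap(n,n+'0'); print(n,[k for k in c],c['fx'],c['cx'],np.linalg.inv(c['world_to_cam']).round(3)[:3])
s=robot.observe();print(s,robot.nose_length)
E
```

```text
scene ['image', 'depth', 'fx', 'fy', 'cx', 'cy', 'world_to_cam'] 425.74208668029013 280.20816401929153 [[-0.787  0.342 -0.514  0.045]
 [-0.617 -0.423  0.664  0.7  ]
 [ 0.009  0.839  0.544  0.689]]
top ['image', 'depth', 'fx', 'fy', 'cx', 'cy', 'world_to_cam'] 424.8754167257632 275.9955430464133 [[-8.000e-03  9.740e-01 -2.270e-01  3.190e-01]
 [-1.000e+00 -8.000e-03 -1.000e-03  4.000e-02]
 [-3.000e-03  2.270e-01  9.740e-01  1.133e+00]]
{'time': 0.1, 'qpos': array([-1.35897988e+00,  3.42636757e-01,  1.52492376e+00, -9.31282600e-06,
        1.27538615e+00, -1.46006051e-01]), 'qvel': array([-0.00108438, -0.00213874, -0.00354763, -0.00159446,  0.00040535,
       -0.00184649]), 'joint_efforts': array([ 1.77691065e-03, -4.32003057e+01, -2.44695425e+01,  7.19498796e-02,
        5.25941479e-02, -5.57424221e-05]), 'tool_pos': array([ 0.18380456, -0.49135098,  0.20012214]), 'tool_rot': array([-3.14025175e+00, -1.88181951e-04,  3.57825087e-01]), 'contact_force': array([-0.77023601,  0.4149681 ,  0.0104934 ]), 'torque': array([-0.00677087, -0.02596345,  0.03165825]), 'grip_force': 0.0, 'opening': 0.09162040800154733} 0.008
```

View pics/scene0.png

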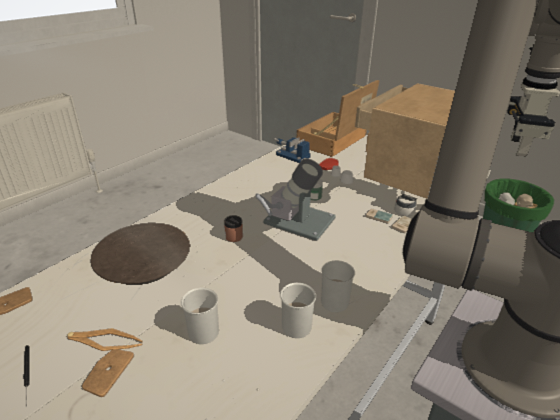

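View pics/top0.png

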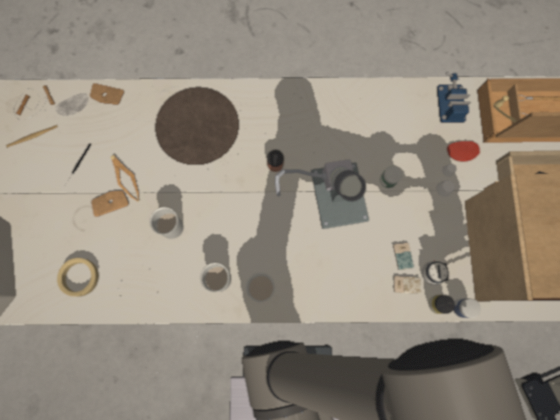

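The three look-alike beakers in top0 are at (165,222), (214,277) and (260,288), which in scene0 are (201,315), (297,310) and (337,287). The one farthest left is top (165,222), so that is my choice. The dispenser collar is at top (350,185), the spout near (279,185), and the jars at (276,160) and (392,176).

```bash
python3 - <<'E'
from h import *
c=load('top');P=cloud(c);s=load('scene');S=cloud(s)
def box(P,u0,u1,v0,v1,z0,z1):
    Q=P[v0:v1,u0:u1].reshape(-1,3);return Q[(Q[:,2]>z0)&(Q[:,2]<z1)]
for n,b in(('beak',(140,190,200,245)),('b2',(195,232,258,297)),('b3',(245,276,272,305))):
    Q=box(P,*b,.083,.11);print(n,len(Q),cv2.minEnclosingCircle(Q[:,:2].astype(np.float32)),np.median(Q[:,2]))
Q=box(S,175,230,285,345,.01,.11);print('scene beak',len(Q),Q.min(0),Q.max(0))
for n,b in(('jl',(262,290,145,174)),('jr',(378,408,160,195))):
    Q=box(P,*b,.045,.08);print(n,len(Q),Q.mean(0),Q.min(0),Q.max(0))
Q=box(P,300,375,150,235,.009,.019);r=cv2.minAreaRect(Q[:,:2].astype(np.float32));print('base',len(Q),r,cv2.boxPoints(r))
Q=box(P,325,375,160,210,.14,.22);print('collar',len(Q),Q.min(0),Q.max(0),Q.mean(0))
# spout
Q=box(P,268,320,160,205,.09,.19);print('spout',len(Q));print(Q[np.argsort(Q[:,0])][::6].round(3))
Q=box(S,250,290,180,225,.09,.19);print('spoutS',len(Q));print(Q[np.argsort(Q[:,0])][::8].round(3))
a=cv2.resize(c['image'][130:240,255:405],None,fx=5,fy=5,interpolation=cv2.INTER_CUBIC);cv2.imwrite('pics/c1.png',a)
b=cv2.resize(s['image'][130:250,215:365],None,fx=5,fy=5,interpolation=cv2.INTER_CUBIC);cv2.imwrite('pics/c2.png',b)
E
```

```text
beak 169 ((0.533089280128479, 0.32493969798088074), 0.03625815734267235) 0.09229800927489573
b2 164 ((0.39183416962623596, 0.19362051784992218), 0.035563454031944275) 0.0922487857329437
b3 167 ((0.3679840862751007, 0.08289392292499542), 0.03563324734568596) 0.09226260705343159
scene beak 1654 [0.49642441 0.2871861  0.01004313] [0.56879012 0.35730125 0.09740561]
jl 255 [0.70896384 0.04483464 0.05755247] [0.68732885 0.02180099 0.04527848] [0.73445757 0.06764133 0.0633401 ]
jr 266 [ 0.65938722 -0.26568678  0.05711345] [ 0.63750504 -0.29082189  0.04512156] [ 0.68361543 -0.24401851  0.06272192]
base 1589 ((0.6176729202270508, -0.1301664561033249), (0.17017477750778198, 0.13066381216049194), 9.541719436645508) [[ 0.5229329  -0.07984298]
 [ 0.5445925  -0.20869908]
 [ 0.71241295 -0.18048993]
 [ 0.69075334 -0.05163383]]
collar 757 [ 0.56078057 -0.16726832  0.14006408] [ 0.64071195 -0.09854103  0.19678064] [ 0.59859756 -0.13204029  0.17006353]
spout 217
[[ 0.586  0.039  0.123]
 [ 0.589  0.036  0.128]
 [ 0.591  0.034  0.13 ]
 [ 0.594  0.036  0.138]
 [ 0.597  0.036  0.138]
 [ 0.599  0.039  0.148
[... 730 characters left out ...]
 -0.039  0.091]]
spoutS 219
[[ 0.587  0.037  0.122]
 [ 0.59   0.04   0.122]
 [ 0.592  0.038  0.132]
 [ 0.594  0.031  0.133]
 [ 0.596  0.04   0.137]
 [ 0.6    0.04   0.132]
 [ 0.603  0.039  0.145]
 [ 0.605  0.037  0.151]
 [ 0.61   0.038  0.158]
 [ 0.612  0.04   0.159]
 [ 0.615  0.044  0.157]
 [ 0.62   0.041  0.156]
 [ 0.625  0.039  0.159]
 [ 0.63   0.04   0.16 ]
 [ 0.636 -0.101  0.108]
 [ 0.638 -0.099  0.102]
 [ 0.64  -0.098  0.095]
 [ 0.642 -0.104  0.12 ]
 [ 0.644 -0.102  0.105]
 [ 0.645 -0.007  0.127]
 [ 0.647 -0.107  0.107]
 [ 0.649 -0.015  0.121]
 [ 0.65  -0.11   0.118]
 [ 0.651 -0.03   0.101]
 [ 0.652 -0.031  0.097]
 [ 0.654 -0.111  0.11 ]
 [ 0.659 -0.109  0.099]
 [ 0.668 -0.112  0.091]]
```

View pics/c1.png

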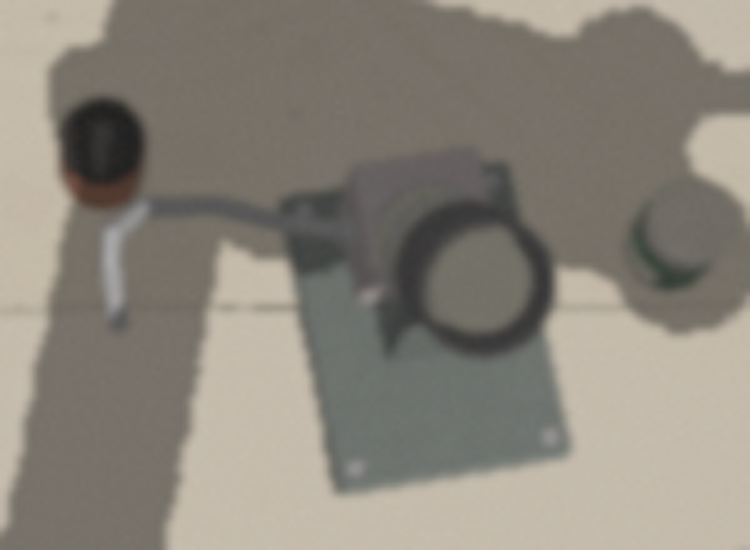

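View pics/c2.png

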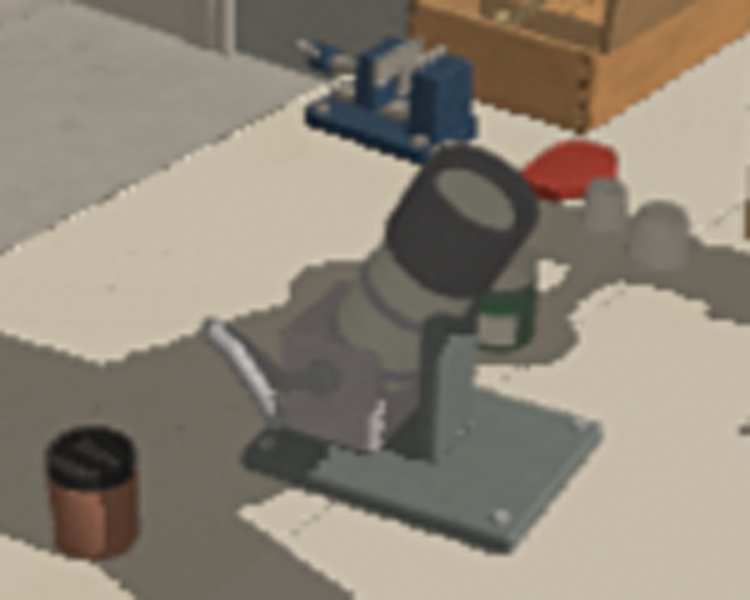

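Both crops fit the table. In c1 the spout tip is at (118,322), the collar ring centre at (475,278) and the cap inside it is pale. In c2 the jar (92,490) stands behind the spout. Next I'll fit the collar, check the chosen beaker and plan the approach.

```bash
cat >> h.py <<'E'
def rot(lean,yaw): return R.from_euler('zyx',[np.radians(yaw),-np.radians(lean),np.pi])
def plan(way,p=None,q=None):
    """way: list of (pos,lean,yaw,nrows). prints tool-frame rows"""
    if p is None:
        s=robot.observe();p=s['tool_pos'];q=R.from_euler('xyz',s['tool_rot'])
    p=np.array(p,float)
    for pos,l,y,n in way:
        pos=np.array(pos);t=rot(l,y);w=((q.inv()*t).as_rotvec()/n).round(4);d=(pos-p)/n;p0=p.copy()
        for i in range(n):
            dl=(q.inv().apply(p0+d*(i+1)-p)*100).round(2)
            print(list(dl.tolist())+w.tolist());p=p+q.apply(dl/100);q=q*R.from_rotvec(w)
        print('-- end',p.round(4),'residual deg',np.degrees((q.inv()*t).magnitude()).round(2))
E
python3 - <<'E'
from h import *
from scipy.optimize import least_squares
c=load('top');P=cloud(c);S=cloud(load('scene'))
y=np.radians(9.54);a=np.array([-.469*np.cos(y),-.469*np.sin(y),.883]);a/=np.linalg.norm(a)
e2=np.array([-np.sin(y),np.cos(y),0]);e1=np.cross(e2,a)
for nm,Q in(('top',P[160:212,325:377].reshape(-1,3)),('scn',S[155:192,285:325].reshape(-1,3))):
    Q=Q[(Q[:,2]>.12)&(Q[:,2]<.22)]
    t=Q@a; d=Q-np.array([.6,-.13,.1794]); h=np.histogram(t,np.arange(t.min(),t.max()+.003,.003));print(nm,h[0],h[1][[0,-1]].round(3))
    for lo in(np.percentile(t,99.5)-.006,):
        K=Q[t>lo];u=np.c_[K@e1,K@e2];(cx,cy),r=cv2.minEnclosingCircle(u.astype(np.float32))
        tt=np.median(K@a);C=cx*e1+cy*e2+tt*a;print('rim',C.round(4),r,len(K))
O=np.array([.6177,-.1302,0]);print('rim off in disp frame should have y=0: y axis',e2)
im=c['image'];s=load('scene')['image']
cv2.imwrite('pics/bk.png',cv2.resize(s[270:360,150:370],None,fx=3.5,fy=3.5,interpolation=cv2.INTER_CUBIC))
print('tip px',w2px(c,[.588,.0375,.117]))
plan([((.40,-.10,.30),0,20.5,12),((.447,.294,.16),50,20,12)])
E
```

```text
top [ 10  12   4   9   4   1   0   0   3  16  12   5  13  16  11  12  13  23
  19  20  30  25 111 206  54  49 115  28   1] [-0.184 -0.097]
rim [ 0.5913 -0.1344  0.1791] 0.03433440625667572 183
scn [  6   6   3   8   8  12  10  13  14   6  16  19  20  25  26  18  28  24
  23  23  27  29  37 125  76  42  76  48] [-0.185 -0.101]
rim [ 0.5913 -0.1353  0.1794] 0.03496987000107765 137
rim off in disp frame should have y=0: y axis [-0.16573612  0.98617014  0.        ]
tip px (np.float64(277.54869482850194), np.float64(195.67557309228852))
[2.83, -2.42, -0.83, -0.0001, 0.0, 0.0596]
[2.68, -2.59, -0.83, -0.0001, 0.0, 0.0596]
[2.52, -2.75, -0.83, -0.0001, 0.0, 0.0596]
[2.35, -2.89, -0.83, -0.0001, 0.0, 0.0596]
[2.18, -3.02, -0.83, -0.0001, 0.0, 0.0596]
[2.0, -3.15, -0.83, -0.0001, 0.0, 0.0596]
[1.8, -3.26, -0.83, -0.0001, 0.0, 0.0596]
[1.6, -3.36, -0.83, -0.0001, 0.0, 0.0596]
[1.4, -3.46, -0.83, -0.0001, 0.0, 0.0596]
[1.2, -3.53, -0.83, -0.0001, 0.0, 0.0596]
[0.98, -3.59, -0.83, -0.0001, 0.0, 0.0596]
[0.76, -3.65, -0.83, -0.0001, 0.0, 0.0596]
-- end [ 0.4 -0.1  0.3] residual deg 0.03
[-0.78, -3.21, 1.17, -0.0252, -0.0682, -0.0006]
[-0.7, -3.24, 1.13, -0.0252, -0.0682, -0.0006]
[-0.62, -3.28, 1.1, -0.0252, -0.0682, -0.0006]
[-0.55, -3.29, 1.06, -0.0252, -0.0682, -0.0006]
[-0.47, -3.33, 1.01, -0.0252, -0.0682, -0.0006]
[-0.41, -3.35, 0.95, -0.0252, -0.0682, -0.0006]
[-0.34, -3.37, 0.89, -0.0252, -0.0682, -0.0006]
[-0.28, -3.4, 0.83, -0.0252, -0.0682, -0.0006]
[-0.22, -3.41, 0.77, -0.0252, -0.0682, -0.0006]
[-0.17, -3.43, 0.68, -0.0252, -0.0682, -0.0006]
[-0.13, -3.45, 0.62, -0.0252, -0.0682, -0.0006]
[-0.08, -3.47, 0.53, -0.0252, -0.0682, -0.0006]
-- end [0.447  0.294  0.1599] residual deg 0.04
```

View pics/bk.png

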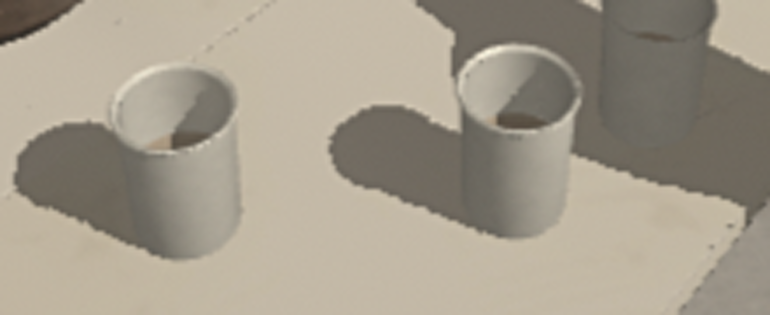

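The crop shows the chosen beaker standing upright at (180,160), with the look-alikes to its right at (518,140) and (655,70). My Euler order in the helper was wrong (it needs to be intrinsic), so I'll fix it and replan.

```bash
sed -i "s/'zyx'/'ZYX'/" h.py; python3 - <<'E'
from h import *
print(rot(50,20).as_matrix().round(2))
plan([((.40,-.10,.30),0,20.5,12),((.447,.294,.16),50,20,12)])
E
```

```text
[[ 0.6   0.34  0.72]
 [ 0.22 -0.94  0.26]
 [ 0.77  0.   -0.64]]
[2.83, -2.42, -0.83, -0.0001, -0.0, 0.0]
[2.83, -2.43, -0.83, -0.0001, -0.0, 0.0]
[2.83, -2.42, -0.83, -0.0001, -0.0, 0.0]
[2.83, -2.43, -0.83, -0.0001, -0.0, 0.0]
[2.83, -2.42, -0.83, -0.0001, -0.0, 0.0]
[2.83, -2.43, -0.82, -0.0001, -0.0, 0.0]
[2.83, -2.42, -0.83, -0.0001, -0.0, 0.0]
[2.83, -2.43, -0.84, -0.0001, -0.0, 0.0]
[2.83, -2.42, -0.83, -0.0001, -0.0, 0.0]
[2.83, -2.42, -0.83, -0.0001, -0.0, 0.0]
[2.83, -2.43, -0.83, -0.0001, -0.0, 0.0]
[2.83, -2.42, -0.83, -0.0001, -0.0, 0.0]
-- end [ 0.4 -0.1  0.3] residual deg 0.01
[1.52, -2.94, 1.17, -0.0003, 0.0727, 0.0007]
[1.42, -2.94, 1.27, -0.0003, 0.0727, 0.0007]
[1.33, -2.94, 1.37, -0.0003, 0.0727, 0.0007]
[1.22, -2.94, 1.47, -0.0003, 0.0727, 0.0007]
[1.11, -2.94, 1.55, -0.0003, 0.0727, 0.0007]
[1.0, -2.95, 1.62, -0.0003, 0.0727, 0.0007]
[0.87, -2.95, 1.69, -0.0003, 0.0727, 0.0007]
[0.74, -2.94, 1.75, -0.0003, 0.0727, 0.0007]
[0.61, -2.95, 1.8, -0.0003, 0.0727, 0.0007]
[0.48, -2.95, 1.83, -0.0003, 0.0727, 0.0007]
[0.34, -2.95, 1.87, -0.0003, 0.0727, 0.0007]
[0.2, -2.95, 1.88, -0.0003, 0.0727, 0.0007]
-- end [0.447 0.294 0.16 ] residual deg 0.02
```

carry_out:
  deltas:
    - [2.83,-2.42,-0.83,0,0,0,1]
    - [2.83,-2.42,-0.83,0,0,0,1]
    - [2.83,-2.42,-0.83,0,0,0,1]
    - [2.83,-2.42,-0.83,0,0,0,1]
    - [2.83,-2.42,-0.83,0,0,0,1]
    - [2.83,-2.42,-0.83,0,0,0,1]
    - [2.83,-2.42,-0.83,0,0,0,1]
    - [2.83,-2.42,-0.83,0,0,0,1]

```text
time: 0.77
tool_pos: [0.3284, -0.2293, 0.2674]
tool_rot: [-3.141, 0.0, 0.357]
contact_force: [0.8, -0.2, -0.2]
opening: 0.0919
grip_force: 0.0
```

carry_out:
  deltas:
    - [2.83,-2.42,-0.83,0,0,0,1]
    - [2.83,-2.42,-0.83,0,0,0,1]
    - [2.83,-2.42,-0.83,0,0,0,1]
    - [2.83,-2.42,-0.83,0,0,0,1]
    - [1.52,-2.94,1.17,0,0.0727,0,1]
    - [1.42,-2.94,1.27,0,0.0727,0,1]
    - [1.33,-2.94,1.37,0,0.0727,0,1]
    - [1.22,-2.94,1.47,0,0.0727,0,1]

```text
time: 1.43
tool_pos: [0.4157, 0.0321, 0.2532]
tool_rot: [-3.141, -0.294, 0.357]
contact_force: [0.8, 0.2, -0.1]
opening: 0.0919
grip_force: 0.0
```

carry_out:
  deltas:
    - [1.11,-2.94,1.55,0,0.0727,0,1]
    - [1.0,-2.94,1.62,0,0.0727,0,1]
    - [0.87,-2.94,1.69,0,0.0727,0,1]
    - [0.74,-2.94,1.75,0,0.0727,0,1]
    - [0.61,-2.94,1.8,0,0.0727,0,1]
    - [0.48,-2.94,1.83,0,0.0727,0,1]
    - [0.34,-2.94,1.87,0,0.0727,0,1]
    - [0.2,-2.94,1.88,0,0.0727,0,1]

```text
time: 2.1
tool_pos: [0.4366, 0.254, 0.227]
tool_rot: [-3.132, -0.721, 0.36]
contact_force: [-0.1, -0.3, -0.1]
opening: 0.0915
grip_force: 0.0
```

```bash
python3 - <<'E'
from h import *
s=robot.observe();print(s['time'],s['tool_pos'],s['qpos'].round(2),s['contact_force'])
c=snap('scene');S=cloud(c);Q=S[270:350,160:240].reshape(-1,3);Q=Q[(Q[:,2]>.086)&(Q[:,2]<.1)&(abs(Q[:,0]-.533)<.06)&(abs(Q[:,1]-.325)<.06)]
print(len(Q),cv2.minEnclosingCircle(Q[:,:2].astype(np.float32)))
plan([((.533,.325,.061),50,20,8)])
E
```

```text
2.1 [0.43660007 0.25403219 0.22698445] [ 0.38 -0.05  2.18 -0.    0.28  1.58] [-0.09776962 -0.26295066 -0.06084593]
296 ((0.5325738787651062, 0.3214721977710724), 0.03689325228333473)
[-0.31, -0.38, 2.52, -0.0021, 0.0187, 0.0004]
[-0.35, -0.38, 2.5, -0.0021, 0.0187, 0.0004]
[-0.41, -0.38, 2.5, -0.0021, 0.0187, 0.0004]
[-0.44, -0.39, 2.49, -0.0021, 0.0187, 0.0004]
[-0.5, -0.4, 2.49, -0.0021, 0.0187, 0.0004]
[-0.54, -0.4, 2.47, -0.0021, 0.0187, 0.0004]
[-0.59, -0.41, 2.46, -0.0021, 0.0187, 0.0004]
[-0.64, -0.41, 2.45, -0.0021, 0.0187, 0.0004]
-- end [0.533  0.325  0.0609] residual deg 0.03
```

```bash
python3 - <<'E'
from h import *
d=rot(45,20).as_matrix()[:,2];g=np.array([.533,.3235,.061])
plan([(g-.10*d,42,20,8)]); plan([(g,45,20,8)],g-.10*d,rot(42,20))
E
```

```text
[-0.39, -0.38, 1.26, -0.002, 0.0013, 0.0006]
[-0.39, -0.38, 1.27, -0.002, 0.0013, 0.0006]
[-0.4, -0.38, 1.26, -0.002, 0.0013, 0.0006]
[-0.4, -0.39, 1.26, -0.002, 0.0013, 0.0006]
[-0.39, -0.39, 1.25, -0.002, 0.0013, 0.0006]
[-0.4, -0.39, 1.26, -0.002, 0.0013, 0.0006]
[-0.41, -0.39, 1.26, -0.002, 0.0013, 0.0006]
[-0.4, -0.39, 1.25, -0.002, 0.0013, 0.0006]
-- end [0.4666 0.2993 0.1317] residual deg 0.02
[0.07, 0.0, 1.25, -0.0, 0.0065, -0.0]
[0.05, -0.0, 1.25, -0.0, 0.0065, -0.0]
[0.05, 0.0, 1.25, -0.0, 0.0065, -0.0]
[0.04, 0.0, 1.25, -0.0, 0.0065, -0.0]
[0.04, 0.0, 1.24, -0.0, 0.0065, -0.0]
[0.02, 0.0, 1.25, -0.0, 0.0065, -0.0]
[0.02, -0.0, 1.25, -0.0, 0.0065, -0.0]
[0.01, 0.0, 1.25, -0.0, 0.0065, -0.0]
-- end [0.533  0.3235 0.0611] residual deg 0.02
```

carry_out:
  deltas:
    - [-0.4,-0.39,1.26,-0.002,0.0013,0,1]
    - [-0.4,-0.39,1.26,-0.002,0.0013,0,1]
    - [-0.4,-0.39,1.26,-0.002,0.0013,0,1]
    - [-0.4,-0.39,1.26,-0.002,0.0013,0,1]
    - [-0.4,-0.39,1.26,-0.002,0.0013,0,1]
    - [-0.4,-0.39,1.26,-0.002,0.0013,0,1]
    - [-0.4,-0.39,1.26,-0.002,0.0013,0,1]
    - [-0.4,-0.39,1.26,-0.002,0.0013,0,1]

```text
time: 2.82
tool_pos: [0.4587, 0.3038, 0.178]
tool_rot: [3.112, -0.658, 0.359]
contact_force: [-0.5, -0.8, -0.0]
opening: 0.0918
grip_force: 0.0
```

```bash
python3 - <<'E'
from h import *
s=robot.observe();print(s['tool_pos'],s['qpos'].round(2))
plan([((.533,.3235,.061),45,20,8)])
E
```

```text
[0.45873296 0.30379835 0.17797454] [ 0.53  0.15  2.09 -0.5   0.28  2.19]
[-0.14, 0.04, 1.74, 0.0029, 0.016, 0.0012]
[-0.16, 0.05, 1.74, 0.0029, 0.016, 0.0012]
[-0.2, 0.06, 1.74, 0.0029, 0.016, 0.0012]
[-0.22, 0.05, 1.74, 0.0029, 0.016, 0.0012]
[-0.25, 0.07, 1.73, 0.0029, 0.016, 0.0012]
[-0.27, 0.07, 1.72, 0.0029, 0.016, 0.0012]
[-0.3, 0.07, 1.72, 0.0029, 0.016, 0.0012]
[-0.34, 0.08, 1.72, 0.0029, 0.016, 0.0012]
-- end [0.533  0.3235 0.061 ] residual deg 0.03
```

```bash
python3 - <<'E'
from h import *
from scipy.optimize import least_squares
s=robot.observe();print(repr(s['qpos'].round(4)))
D=[([-1.359,.3426,1.5249,0,1.2754,-.146],[.1838,-.4914,.2001]),(s['qpos'],s['tool_pos'])]
D.append(([ 0.38,-0.05,2.18,-0.,0.28,1.58],[.4366,.2540,.2270]))
def fk(q,k):
    h,a,b,L,o=k
    A=R.from_euler('z',q[0]);B=A*R.from_euler('y',q[1]);C=B*R.from_euler('y',q[2])
    E=C*R.from_euler('z',q[3])*R.from_euler('y',q[4])
    return np.array([0,0,h])+B.apply([0,0,a])+C.apply([o,0,b])+E.apply([0,0,L]), E
f=lambda k:np.concatenate([fk(q,k)[0]-p for q,p in D])
r=least_squares(f,[.4,.4,.4,.2,0]);print(r.x.round(3),(f(r.x)*1000).round(1))
k=r.x
def ik(p,l,y):
    z=rot(l,y).as_matrix()[:,2]
    g=lambda q:np.r_[fk(q,k)[0]-p,(fk(q,k)[1].as_matrix()[:,2]-z)*.3]
    r=least_squares(g,[np.arctan2(p[1],p[0]),.5,1.5,0,.5]);return r.x.round(2),r.cost
for p,y in(((.533,.3235,.061),30),((.47,.29,.13),30),((.533,.3235,.1),30),((.589,.037,.061),4),((.53,.037,.061),4),((.53,.037,.1),4),((.55,.2,.1),20),((.57,-.14,.2),9.5)):
    for l in(28,42,46,50): print(p,l,ik(np.array(p),l,y))
E
```

```text
array([ 0.5293,  0.1512,  2.0933, -0.4964,  0.2833,  2.1861])
[ 0.038  0.481  0.346  0.258 -0.091] [-74.8 -15.6  19.3  36.3 -54.  -12.8  18.1 -72.4  -6.5]
(0.533, 0.3235, 0.061) 28 (array([ 0.55,  0.42,  1.96, -0.05,  0.27]), np.float64(7.96918972258536e-23))
(0.533, 0.3235, 0.061) 42 (array([ 0.55,  0.38,  2.15,  0.16, -0.13]), np.float64(5.3588320926341665e-27))
(0.533, 0.3235, 0.061) 46 (array([ 0.55,  0.38,  2.2 ,  0.09, -0.25]), np.float64(1.1042294278125163e-16))
(0.533, 0.3235, 0.061) 50 (array([ 0.56,  0.38,  2.25,  0.07, -0.37]), np.float64(4.874952870640627e-17))
(0.47, 0.29, 0.13) 28 (array([ 0.56,  0.22,  2.04, -0.05,  0.39]), np.float64(1.7155524142611486e-24))
(0.47, 0.29, 0.13) 42 (array([ 0.57,  0.16,  2.23, -1.05,  0.03]), np.float64(5.000429003846766e-26))
(0.47, 0.29, 0.13) 46 (array([ 0.57,  0.15,  2.28,  0.31, -0.1 ]), np.float64(1.1419221205778963e-20))
(0.47, 0.29, 0.13) 50 (array([ 0.57,  0.15,  2.33,  0.16, -0.22]), np.float64(2.7686555818491005e-27))
(0.533, 0.3235, 0.1) 28 (array([ 0.55,  0.39,  1.89, -0.04,  0.37]), np.float64(2.7635017470956015e-27))
(0.5
[... 1651 characters left out ...]
, 0.1) 42 (array([ 0.35,  0.26,  2.2 , -0.01, -0.05]), np.float64(6.040123424977563e-19))
(0.55, 0.2, 0.1) 46 (array([ 0.35,  0.26,  2.25, -0.  , -0.17]), np.float64(4.2333922954843304e-20))
(0.55, 0.2, 0.1) 50 (array([ 0.35,  0.25,  2.3 , -0.  , -0.29]), np.float64(1.3701760095234135e-18))
(0.57, -0.14, 0.2) 28 (array([-0.34,  0.27,  1.77,  0.36,  0.7 ]), np.float64(7.336173225221262e-20))
(0.57, -0.14, 0.2) 42 (array([-0.4 ,  0.2 ,  1.96,  0.87,  0.49]), np.float64(9.968711564609257e-22))
(0.57, -0.14, 0.2) 46 (array([-0.42,  0.19,  2.02,  1.1 ,  0.46]), np.float64(3.890681991110293e-26))
(0.57, -0.14, 0.2) 50 (array([-0.43,  0.18,  2.07,  1.33,  0.46]), np.float64(1.9227978938864505e-18))
```

```bash
cat > kin.py <<'E'
from h import *
from scipy.optimize import least_squares
D=[([-1.359,.3426,1.5249,0,1.2754,-.146],[.1838,-.4914,.2001]),([ 0.5293,  0.1512,  2.0933, -0.4964,  0.2833,  2.1861],[.45873,.3038,.17797]),([ 0.38,-0.05,2.18,-0.,0.28,1.58],[.4366,.2540,.2270])]
def fk(q,k):
    h,a,b,L,o,yo=k
    A=R.from_euler('z',q[0]);B=A*R.from_euler('y',q[1]);C=B*R.from_euler('y',q[2])
    E=C*R.from_euler('z',q[3])*R.from_euler('y',q[4])
    return np.array([0,0,h])+B.apply([0,yo,a])+C.apply([o,0,b])+E.apply([0,0,L]), E
f=lambda k:np.r_[np.concatenate([fk(q,k)[0]-p for q,p in D]),k[4]*.01]
r=least_squares(f,[.3,.4,.4,.2,0,.075]);k=r.x
def ik(p,l,y,q0=(.5,1.5,0,.5)):
    z=rot(l,y).as_matrix()[:,2]
    g=lambda q:np.r_[fk(q,k)[0]-p,(fk(q,k)[1].as_matrix()[:,2]-z)*.3]
    r=least_squares(g,np.r_[np.arctan2(p[1],p[0])-.13,q0]);return r.x.round(2),round(r.cost,5)
if __name__=='__main__':
    print(k.round(3),(r.fun*1000).round(1))
    for q,_ in D: print(fk(q,k)[1].as_matrix()[:,2].round(3))
    print(rot(np.degrees(.658),np.degrees(.359)).as_matrix()[:,2])
    for p,y in(((.533,.3235,.061),25),((.589,.037,.061),0),((.53,.037,.1),0),((.57,-.14,.2),9.5)):
        for l in(20,28,35,42,50): print(p,l,ik(np.array(p),l,y))
E
python3 kin.py
```

```text
[0.203 0.507 0.376 0.337 0.035 0.075] [-1.1 -0.2 -0.  -0.  -0.2 -2.3 -0.6  1.2  2.4  0.4]
[-0.     0.001 -1.   ]
[ 0.583  0.187 -0.791]
[ 0.62   0.248 -0.744]
[ 0.57254941  0.21485581 -0.79121688]
(0.533, 0.3235, 0.061) 20 (array([0.42, 0.5 , 1.78, 0.01, 0.51]), np.float64(0.0))
(0.533, 0.3235, 0.061) 28 (array([0.42, 0.47, 1.92, 0.03, 0.27]), np.float64(0.0))
(0.533, 0.3235, 0.061) 35 (array([0.42, 0.46, 2.03, 0.24, 0.04]), np.float64(0.0))
(0.533, 0.3235, 0.061) 42 (array([ 0.42,  0.48,  2.13, -0.06, -0.2 ]), np.float64(0.0))
(0.533, 0.3235, 0.061) 50 (array([ 0.42,  0.53,  2.24, -0.03, -0.5 ]), np.float64(0.0))
(0.589, 0.037, 0.061) 20 (array([-0.08,  0.45,  1.88,  0.06,  0.47]), np.float64(0.0))
(0.589, 0.037, 0.061) 28 (array([-0.09,  0.42,  2.01,  0.19,  0.23]), np.float64(0.0))
(0.589, 0.037, 0.061) 35 (array([-0.1 ,  0.42,  2.12,  1.65,  0.06]), np.float64(0.0))
(0.589, 0.037, 0.061) 42 (array([-0.11,  0.44,  2.22, -0.28, -0.26]), np.float64(0.0))
(0.589, 0.037, 0.061) 50 (array([-0.12,  0.51,  2.33, -0.17, -0.57]), np.float64(0.0))
(0.53, 0.037, 0.1) 20 (array([-0.09,  0.29,  1.99,  0.06,  0.51]), np.float64(0.0))
(0.53, 0.037, 0.1) 28 (array([-0.1 ,  0.26,  2.11,  0.17,  0.28]), np.float64(0.0))
(0.53, 0.037, 0.1) 35 (array([-0.11,  0.25,  2.23,  0.87,  0.09]), np.float64(0.0))
(0.53, 0.037, 0.1) 42 (array([-0.13,  0.27,  2.33, -0.42, -0.21]), np.float64(0.0))
(0.53, 0.037, 0.1) 50 (array([-0.14,  0.34,  2.45, -0.22, -0.53]), np.float64(0.0))
(0.57, -0.14, 0.2) 20 (array([-0.49,  0.28,  1.67,  0.26,  0.92]), np.float64(0.0))
(0.57, -0.14, 0.2) 28 (array([-0.55,  0.24,  1.79,  0.45,  0.78]), np.float64(0.0))
(0.57, -0.14, 0.2) 35 (array([-0.61,  0.21,  1.9 ,  0.68,  0.69]), np.float64(0.0))
(0.57, -0.14, 0.2) 42 (array([-0.67,  0.2 ,  2.  ,  0.97,  0.64]), np.float64(0.0))
(0.57, -0.14, 0.2) 50 (array([-0.73,  0.21,  2.11,  1.33,  0.66]), np.float64(0.0))
```

```bash
cat >> kin.py <<'E'
    pass
# tool rotation = E*Rz(sgn*q6+c)
def cal():
    for sg in(1,-1):
        out=[]
        for (q,_),rt in zip(D,([-3.1403,0,.3578],[3.112,-.658,.359],[-3.132,-.721,.360])):
            out.append((fk(q,k)[1].inv()*R.from_euler('xyz',rt)).as_rotvec()[2]-sg*q[5])
        if np.ptp(np.mod(out,2*np.pi))<.3: return sg,np.mod(out,2*np.pi)
SG,CC=cal();C6=np.median(CC)
def pose(q):
    p,E=fk(q,k);return p,E*R.from_euler('z',SG*q[5]+C6)
def q6for(q5v,l,y,ref):
    E=fk(np.r_[q5v,0],k)[1];a=SG*((E.inv()*rot(l,y)).as_rotvec()[2]-C6)
    return ref+np.mod(a-ref+np.pi,2*np.pi)-np.pi
def rows(qs,grip=1):
    s=robot.observe();p,q=s['tool_pos'],R.from_euler('xyz',s['tool_rot'])
    p0,r0=pose(s['qpos']);off=p-p0
    for i,qq in enumerate(qs):
        P,T=pose(qq);P=P+off
        w=(q.inv()*T).as_rotvec().round(3);d=(q.inv().apply(P-p)*100).round(2)
        print((d.tolist()+w.tolist()+[grip]), '' if abs(w).max()<.12 else '!!');p=p+q.apply(d/100);q=q*R.from_rotvec(w)
        if i%8==7: print('  exp',p.round(3),qq.round(2))
E
python3 - <<'E'
from kin import *
print(SG,CC)
s=robot.observe();q0=s['qpos']
d=rot(46,25).as_matrix()[:,2];g=np.array([.533,.3235,.061])
qg,c=ik(g-.10*d,46,25,(.4,2.2,3.1,.4));print('pre',qg,c)
print('grasp',ik(g,46,25,(.4,2.2,3.1,.4)))
print('place',ik(np.array([.589,.037,.061]),46,0,(.4,2.2,3.1,.4)),ik(np.array([.53,.037,.1]),46,0,(.4,2.2,3.1,.4)))
q6=q6for(qg,46,25,q0[5]-(qg[3]-q0[3]));qg=np.r_[qg,q6];print('goal',qg.round(2))
mid=np.array([q0[0],.0,2.0,q0[3],.4,q0[5]])
t=np.linspace(0,1,33)[1:]
sm=lambda t:t
qs=[]
for x in t:
    q=q0+(qg-q0)*x
    q[4]+=np.sin(np.pi*x)*.08; q[1]-=.12*np.sin(np.pi*x)
    qs.append(q)
rows(qs)
E
```

```text
1 [1.57079277 1.57081681 1.57664454]
pre [0.41 0.24 2.3  3.06 0.21] 0.0
grasp (array([0.42, 0.5 , 2.19, 3.1 , 0.35]), np.float64(0.0))
place (array([-0.11,  0.47,  2.28,  2.94,  0.41]), np.float64(0.0)) (array([-0.13,  0.3 ,  2.39,  2.86,  0.36]), np.float64(0.0))
goal [ 0.41  0.24  2.3   3.06  0.21 -1.51]
[-0.82, -0.53, -0.32, 0.022, -0.019, -0.006, 1] 
[-0.73, -0.65, -0.31, 0.024, -0.016, -0.005, 1] 
[-0.65, -0.74, -0.3, 0.028, -0.013, -0.006, 1] 
[-0.54, -0.82, -0.29, 0.029, -0.01, -0.007, 1] 
[-0.43, -0.9, -0.27, 0.031, -0.007, -0.006, 1] 
[-0.31, -0.94, -0.25, 0.032, -0.002, -0.007, 1] 
[-0.18, -0.97, -0.23, 0.033, 0.001, -0.006, 1] 
[-0.05, -0.98, -0.2, 0.032, 0.005, -0.007, 1] 
  exp [0.393 0.347 0.177] [0.5  0.09 2.14 0.39 0.32 1.26]
[0.09, -0.96, -0.17, 0.032, 0.009, -0.007, 1] 
[0.2, -0.91, -0.15, 0.03, 0.013, -0.007, 1] 
[0.33, -0.84, -0.11, 0.029, 0.016, -0.007, 1] 
[0.44, -0.74, -0.07, 0.025, 0.02, -0.006, 1] 
[0.52, -0.63, -0.04, 0.022, 0.022, -0.006, 1] 
[0.59, -0.48, -0.01, 0.018, 0.024, -0.006, 1] 
[0.64, -0.34, 0.03, 0.014, 0.025, -0.006, 1] 
[0.66, -0.16, 0.05, 0.0
[... 255 characters left out ...]
4, 1] 
[0.37, 0.7, 0.21, -0.015, 0.019, -0.003, 1] 
[0.23, 0.85, 0.24, -0.019, 0.016, -0.003, 1] 
[0.09, 0.98, 0.26, -0.023, 0.012, -0.002, 1] 
[-0.08, 1.08, 0.28, -0.026, 0.007, -0.003, 1] 
  exp [0.443 0.378 0.214] [ 0.44  0.13  2.25  2.17  0.28 -0.59]
[-0.25, 1.16, 0.31, -0.029, 0.003, -0.002, 1] 
[-0.42, 1.22, 0.32, -0.03, -0.002, -0.003, 1] 
[-0.61, 1.24, 0.34, -0.031, -0.007, -0.003, 1] 
[-0.77, 1.25, 0.35, -0.032, -0.012, -0.002, 1] 
[-0.94, 1.23, 0.37, -0.031, -0.016, -0.004, 1] 
[-1.09, 1.18, 0.37, -0.031, -0.021, -0.003, 1] 
[-1.21, 1.12, 0.38, -0.029, -0.025, -0.003, 1] 
[-1.33, 1.04, 0.39, -0.027, -0.028, -0.004, 1] 
  exp [0.471 0.293 0.136] [ 0.41  0.24  2.3   3.06  0.21 -1.51]
```

```bash
cat > flip.py <<'E'
from kin import *
import sys
N=int(sys.argv[1]);show=int(sys.argv[2]) if len(sys.argv)>2 else N
s=robot.observe();q0=s['qpos'];print(q0.round(2))
d=rot(50,25).as_matrix()[:,2];g=np.array([.533,.3235,.061])
qg,c=ik(g-.09*d,51,25,(.4,2.2,3.1,.4))
qg=np.r_[qg,q6for(qg,51,25,q0[5]-(qg[3]-q0[3]))];print('goal',qg.round(2),pose(qg)[0])
qs=[]
for x in np.linspace(0,1,N+1)[1:]:
    q=q0+(qg-q0)*x; q[4]+=np.sin(np.pi*x)*.1*N/32; q[1]-=.14*np.sin(np.pi*x)*N/32; qs.append(q)
rows(qs[:show])
E
python3 flip.py 32 16
```

```text
[ 0.53  0.15  2.09 -0.5   0.28  2.19]
goal [ 0.41  0.31  2.38  3.1   0.44 -1.55] [0.47099899 0.29327286 0.12056745]
[-1.27, -0.37, -0.3, 0.017, -0.03, -0.006, 1] 
[-1.23, -0.55, -0.29, 0.022, -0.028, -0.007, 1] 
[-1.16, -0.72, -0.27, 0.027, -0.025, -0.007, 1] 
[-1.06, -0.87, -0.25, 0.031, -0.022, -0.007, 1] 
[-0.93, -1.01, -0.23, 0.035, -0.019, -0.008, 1] 
[-0.8, -1.13, -0.21, 0.038, -0.014, -0.008, 1] 
[-0.64, -1.23, -0.17, 0.041, -0.009, -0.009, 1] 
[-0.46, -1.28, -0.14, 0.042, -0.004, -0.009, 1] 
  exp [0.362 0.341 0.156] [0.5  0.09 2.16 0.4  0.39 1.25]
[-0.27, -1.32, -0.11, 0.042, 0.001, -0.009, 1] 
[-0.09, -1.31, -0.08, 0.043, 0.007, -0.009, 1] 
[0.1, -1.26, -0.04, 0.041, 0.013, -0.01, 1] 
[0.28, -1.18, -0.01, 0.039, 0.017, -0.009, 1] 
[0.45, -1.07, 0.02, 0.036, 0.023, -0.009, 1] 
[0.6, -0.91, 0.06, 0.031, 0.027, -0.008, 1] 
[0.72, -0.72, 0.08, 0.027, 0.03, -0.008, 1] 
[0.81, -0.52, 0.12, 0.02, 0.034, -0.008, 1] 
  exp [0.335 0.417 0.191] [0.47 0.09 2.24 1.3  0.46 0.32]
```

carry_out:
  deltas:
    - [-1.27,-0.37,-0.3,0.017,-0.03,-0.006,1]
    - [-1.23,-0.55,-0.29,0.022,-0.028,-0.007,1]
    - [-1.16,-0.72,-0.27,0.027,-0.025,-0.007,1]
    - [-1.06,-0.87,-0.25,0.031,-0.022,-0.007,1]
    - [-0.93,-1.01,-0.23,0.035,-0.019,-0.008,1]
    - [-0.8,-1.13,-0.21,0.038,-0.014,-0.008,1]
    - [-0.64,-1.23,-0.17,0.041,-0.009,-0.009,1]
    - [-0.46,-1.28,-0.14,0.042,-0.004,-0.009,1]

```text
time: 3.48
tool_pos: [0.3609, 0.3412, 0.1562]
tool_rot: [-2.956, -0.512, 0.437]
contact_force: [0.2, 0.3, -0.9]
opening: 0.0917
grip_force: 0.0
```

```bash
python3 flip.py 24 16
```

```text
[0.49 0.09 2.17 0.42 0.4  1.23]
goal [ 0.41  0.31  2.38  3.1   0.44 -1.55] [0.47099899 0.29327286 0.12056745]
[-0.24, -1.34, -0.12, 0.043, 0.003, -0.009, 1] 
[-0.04, -1.35, -0.12, 0.043, 0.008, -0.01, 1] 
[0.14, -1.32, -0.11, 0.042, 0.014, -0.01, 1] 
[0.34, -1.25, -0.09, 0.04, 0.02, -0.01, 1] 
[0.52, -1.16, -0.07, 0.037, 0.025, -0.01, 1] 
[0.68, -1.01, -0.05, 0.033, 0.03, -0.01, 1] 
[0.81, -0.84, -0.01, 0.028, 0.033, -0.01, 1] 
[0.92, -0.63, 0.02, 0.023, 0.037, -0.009, 1] 
  exp [0.332 0.42  0.201] [0.46 0.07 2.24 1.31 0.48 0.3 ]
[0.99, -0.39, 0.05, 0.016, 0.039, -0.009, 1] 
[1.01, -0.13, 0.09, 0.009, 0.04, -0.009, 1] 
[1.01, 0.15, 0.12, 0.001, 0.04, -0.008, 1] 
[0.94, 0.43, 0.16, -0.006, 0.039, -0.007, 1] 
[0.83, 0.71, 0.19, -0.014, 0.036, -0.007, 1] 
[0.68, 0.98, 0.22, -0.022, 0.033, -0.006, 1] 
[0.49, 1.23, 0.26, -0.028, 0.027, -0.006, 1] 
[0.27, 1.45, 0.28, -0.035, 0.022, -0.006, 1] 
  exp [0.407 0.417 0.224] [ 0.44  0.15  2.31  2.21  0.49 -0.62]
```

Tracking is exact.

carry_out:
  deltas:
    - [-0.24,-1.34,-0.12,0.043,0.003,-0.009,1]
    - [-0.04,-1.35,-0.12,0.043,0.008,-0.01,1]
    - [0.14,-1.32,-0.11,0.042,0.014,-0.01,1]
    - [0.34,-1.25,-0.09,0.04,0.02,-0.01,1]
    - [0.52,-1.16,-0.07,0.037,0.025,-0.01,1]
    - [0.68,-1.01,-0.05,0.033,0.03,-0.01,1]
    - [0.81,-0.84,-0.01,0.028,0.033,-0.01,1]
    - [0.92,-0.63,0.02,0.023,0.037,-0.009,1]

```text
time: 4.15
tool_pos: [0.3333, 0.4202, 0.2013]
tool_rot: [-2.672, -0.698, 0.446]
contact_force: [-0.6, -0.6, 1.4]
opening: 0.092
grip_force: 0.0
```

carry_out:
  deltas:
    - [0.99,-0.39,0.05,0.016,0.039,-0.009,1]
    - [1.01,-0.13,0.09,0.009,0.04,-0.009,1]
    - [1.01,0.15,0.12,0.001,0.04,-0.008,1]
    - [0.94,0.43,0.16,-0.006,0.039,-0.007,1]
    - [0.83,0.71,0.19,-0.014,0.036,-0.007,1]
    - [0.68,0.98,0.22,-0.022,0.033,-0.006,1]
    - [0.49,1.23,0.26,-0.028,0.027,-0.006,1]
    - [0.27,1.45,0.28,-0.035,0.022,-0.006,1]

```text
time: 4.82
tool_pos: [0.4093, 0.4156, 0.2239]
tool_rot: [-2.661, -0.966, 0.319]
contact_force: [-0.0, 0.4, -0.6]
opening: 0.0915
grip_force: 0.0
```

```bash
python3 - <<'E'
from h import *
s=robot.observe();print(s['tool_pos'],s['qpos'].round(2))
g=np.array([.533,.3235,.061]);d=rot(50,25).as_matrix()[:,2]
plan([(g-.09*d,51,25,12)]); plan([(g,50,25,8)],g-.09*d,rot(51,25))
E
```

```text
[0.40927807 0.41562399 0.22394505] [ 0.43  0.15  2.31  2.23  0.5  -0.65]
[-0.63, 1.29, 0.05, -0.0322, -0.0076, -0.0042]
[-0.63, 1.28, 0.09, -0.0322, -0.0076, -0.0042]
[-0.63, 1.27, 0.14, -0.0322, -0.0076, -0.0042]
[-0.64, 1.27, 0.18, -0.0322, -0.0076, -0.0042]
[-0.64, 1.26, 0.23, -0.0322, -0.0076, -0.0042]
[-0.65, 1.25, 0.27, -0.0322, -0.0076, -0.0042]
[-0.65, 1.23, 0.32, -0.0322, -0.0076, -0.0042]
[-0.65, 1.22, 0.37, -0.0322, -0.0076, -0.0042]
[-0.65, 1.21, 0.4, -0.0322, -0.0076, -0.0042]
[-0.66, 1.19, 0.45, -0.0322, -0.0076, -0.0042]
[-0.65, 1.17, 0.5, -0.0322, -0.0076, -0.0042]
[-0.66, 1.15, 0.54, -0.0322, -0.0076, -0.0042]
-- end [0.4705 0.2944 0.1188] residual deg 0.01
[-0.02, -0.0, 1.12, 0.0, -0.0022, 0.0]
[-0.02, 0.0, 1.13, 0.0, -0.0022, 0.0]
[-0.01, 0.0, 1.12, 0.0, -0.0022, 0.0]
[-0.01, 0.0, 1.13, 0.0, -0.0022, 0.0]
[-0.01, 0.0, 1.12, 0.0, -0.0022, 0.0]
[-0.01, 0.0, 1.13, 0.0, -0.0022, 0.0]
[-0.01, 0.0, 1.12, 0.0, -0.0022, 0.0]
[0.0, 0.0, 1.13, 0.0, -0.0022, 0.0]
-- end [0.533  0.3235 0.061 ] residual deg 0.01
```

carry_out:
  deltas:
    - [-0.63,1.29,0.05,-0.0322,-0.0076,-0.0042,1]
    - [-0.63,1.28,0.09,-0.0322,-0.0076,-0.0042,1]
    - [-0.63,1.27,0.14,-0.0322,-0.0076,-0.0042,1]
    - [-0.64,1.27,0.18,-0.0322,-0.0076,-0.0042,1]
    - [-0.64,1.26,0.23,-0.0322,-0.0076,-0.0042,1]
    - [-0.65,1.25,0.27,-0.0322,-0.0076,-0.0042,1]
    - [-0.65,1.23,0.32,-0.0322,-0.0076,-0.0042,1]
    - [-0.65,1.22,0.37,-0.0322,-0.0076,-0.0042,1]

```text
time: 5.48
tool_pos: [0.4494, 0.3346, 0.153]
tool_rot: [-2.989, -0.916, 0.407]
contact_force: [0.2, -0.5, 0.8]
opening: 0.0917
grip_force: 0.0
```

carry_out:
  deltas:
    - [-0.65,1.21,0.4,-0.0322,-0.0076,-0.0042,1]
    - [-0.66,1.19,0.45,-0.0322,-0.0076,-0.0042,1]
    - [-0.65,1.17,0.5,-0.0322,-0.0076,-0.0042,1]
    - [-0.66,1.15,0.54,-0.0322,-0.0076,-0.0042,1]
    - [0,0,0,0,0,0,1]
    - [0,0,0,0,0,0,1]
    - [0,0,0,0,0,0,1]
    - [0,0,0,0,0,0,1]

```text
time: 6.15
tool_pos: [0.4695, 0.2959, 0.1191]
tool_rot: [-3.138, -0.889, 0.436]
contact_force: [-0.2, 0.0, 0.0]
opening: 0.0914
grip_force: 0.0
```

```bash
python3 - <<'E'
from h import *
s=robot.observe();print(s['tool_pos'],s['qpos'].round(2))
plan([((.533,.3235,.061),50,25,8)])
c=snap('wrist');P=cloud(c).reshape(-1,3);Q=P[(P[:,2]>.085)&(P[:,2]<.1)&(abs(P[:,0]-.533)<.05)&(abs(P[:,1]-.325)<.05)]
print(len(Q),cv2.minEnclosingCircle(Q[:,:2].astype(np.float32)) if len(Q) else 0)
cv2.imwrite('pics/w1.png',c['image'])
E
```

```text
[0.46950669 0.29585746 0.11910233] [ 0.41  0.34  2.38  3.08  0.46 -1.54]
[-0.02, 0.03, 1.13, -0.0005, -0.002, 0.0]
[-0.01, 0.02, 1.13, -0.0005, -0.002, 0.0]
[-0.02, 0.03, 1.13, -0.0005, -0.002, 0.0]
[-0.01, 0.02, 1.13, -0.0005, -0.002, 0.0]
[-0.01, 0.03, 1.13, -0.0005, -0.002, 0.0]
[-0.01, 0.02, 1.13, -0.0005, -0.002, 0.0]
[-0.0, 0.03, 1.13, -0.0005, -0.002, 0.0]
[-0.01, 0.02, 1.13, -0.0005, -0.002, 0.0]
-- end [0.533  0.3235 0.0609] residual deg 0.02
1424 ((0.5314600467681885, 0.32257381081581116), 0.03602280467748642)
```

View pics/w1.png

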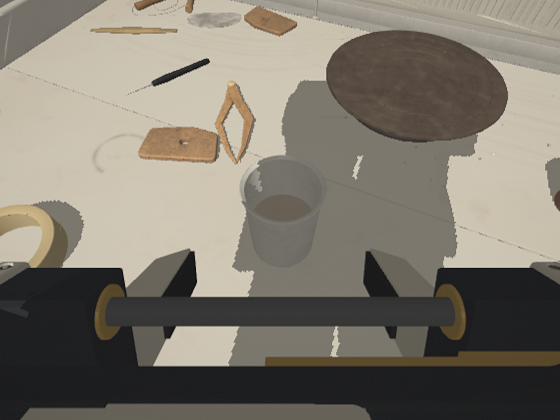

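The wrist view shows the beaker at (283,205), centred between the two open fingers (180 and 380). I'll go in and close on it.

carry_out:
  deltas:
    - [-0.01,0.02,1.13,0,-0.002,0,1]
    - [-0.01,0.02,1.13,0,-0.002,0,1]
    - [-0.01,0.02,1.13,0,-0.002,0,1]
    - [-0.01,0.02,1.13,0,-0.002,0,1]
    - [-0.01,0.02,1.13,0,-0.002,0,1]
    - [-0.01,0.02,1.13,0,-0.002,0,1]
    - [-0.01,0.02,1.13,0,-0.002,0,1]
    - [-0.01,0.02,1.13,0,-0.002,0,1]

```text
time: 6.87
tool_pos: [0.5332, 0.3243, 0.0605]
tool_rot: [-3.138, -0.873, 0.436]
contact_force: [0.1, 0.3, 0.0]
opening: 0.0918
grip_force: 0.0
```

carry_out:
  deltas:
    - [0,0,0,0,0,0,1]
    - [0,0,0,0,0,0,0.8]
    - [0,0,0,0,0,0,0.6]
    - [0,0,0,0,0,0,0.5]
    - [0,0,0,0,0,0,0.5]
    - [0,0,0,0,0,0,0.5]
    - [0,0,0,0,0,0,0.5]
    - [0,0,0,0,0,0,0.5]
  force: 15

```text
time: 7.53
tool_pos: [0.5329, 0.3239, 0.0609]
tool_rot: [-3.138, -0.873, 0.436]
contact_force: [0.6, -0.9, 1.7]
opening: 0.06
grip_force: 13.6
```

```bash
python3 - <<'E'
from kin import *
s=robot.observe();print(s['tool_pos'],s['tool_rot'],s['qpos'].round(2),s['opening'],s['grip_force'])
p=s['tool_pos']
plan([((p[0],p[1],p[2]+.04),50,25,8),((.53,.14,.10),50,10,8),((.523,.0365,.10),50,2,8)])
for q,l,y in(((.523,.0365,.10),50,2),((.523,.0365,.068),50,2),((.589,.0365,.061),50,2),((.53,.14,.1),50,10)):print(ik(np.array(q),l,y,(.4,2.2,3.1,.4)))
E
```

```text
[0.53288669 0.32386999 0.06085859] [-3.13768987 -0.87294903  0.43582339] [ 0.41  0.55  2.23  3.09  0.52 -1.55] 0.05998084353509447 13.587470620473141
[0.38, -0.0, -0.32, -0.0004, -0.0, -0.0]
[0.39, -0.0, -0.32, -0.0004, -0.0, -0.0]
[0.38, -0.0, -0.32, -0.0004, -0.0, -0.0]
[0.38, -0.0, -0.33, -0.0004, -0.0, -0.0]
[0.39, -0.0, -0.32, -0.0004, -0.0, -0.0]
[0.38, -0.01, -0.32, -0.0004, -0.0, -0.0]
[0.38, 0.0, -0.32, -0.0004, -0.0, -0.0]
[0.38, 0.0, -0.32, -0.0004, -0.0, -0.0]
-- end [0.5328 0.3239 0.1008] residual deg 0.03
[-0.65, 2.07, -0.76, -0.0251, -0.0, 0.021]
[-0.61, 2.1, -0.71, -0.0251, -0.0, 0.021]
[-0.56, 2.13, -0.66, -0.0251, -0.0, 0.021]
[-0.52, 2.15, -0.61, -0.0251, -0.0, 0.021]
[-0.48, 2.19, -0.55, -0.0251, -0.0, 0.021]
[-0.42, 2.2, -0.49, -0.0251, -0.0, 0.021]
[-0.38, 2.22, -0.44, -0.0251, -0.0, 0.021]
[-0.34, 2.25, -0.38, -0.0251, -0.0, 0.021]
-- end [0.53 0.14 0.1 ] residual deg 0.01
[-0.2, 1.26, -0.24, -0.0134, -0.0, 0.0112]
[-0.18, 1.26, -0.22, -0.0134, -0.0, 0.0112]
[-0.18, 1.27, -0.2, -0.0134, -0.0, 0.0112]
[-0.15, 1.27, -0.19, -0.0134, -0.0, 0.0112]
[-0.15, 1.28, -0.17, -0.0134, -0.0, 0.0112]
[-0.12, 1.28, -0.16, -0.0134, -0.0, 0.0112]
[-0.12, 1.29, -0.13, -0.0134, -0.0, 0.0112]
[-0.1, 1.28, -0.12, -0.0134, -0.0, 0.0112]
-- end [0.523  0.0365 0.1   ] residual deg 0.01
(array([-0.18,  0.33,  2.47,  2.82,  0.55]), np.float64(0.0))
(array([-0.18,  0.45,  2.5 ,  2.88,  0.69]), np.float64(0.0))
(array([-0.15,  0.5 ,  2.33,  2.89,  0.58]), np.float64(0.0))
(array([0.07, 0.35, 2.41, 2.98, 0.5 ]), np.float64(0.0))
```

carry_out:
  deltas:
    - [0.19,0,-0.16,0,0,0,0.5]
    - [0.19,0,-0.16,0,0,0,0.5]
    - [0.19,0,-0.16,0,0,0,0.5]
    - [0.19,0,-0.16,0,0,0,0.5]
    - [0.19,0,-0.16,0,0,0,0.5]
    - [0.19,0,-0.16,0,0,0,0.5]
    - [0,0,0,0,0,0,0.5]
    - [0,0,0,0,0,0,0.5]

```text
time: 8.2
tool_pos: [0.5328, 0.3239, 0.0756]
tool_rot: [-3.138, -0.873, 0.436]
contact_force: [-0.3, -0.5, -1.1]
opening: 0.0606
grip_force: 13.7
```

```bash
python3 - <<'E'
from h import *
c=snap('scene')
cv2.imwrite('pics/s2.png',cv2.resize(c['image'][220:390,120:340],None,fx=3,fy=3,interpolation=cv2.INTER_CUBIC))
E
```

```text
(no output)
```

View pics/s2.png

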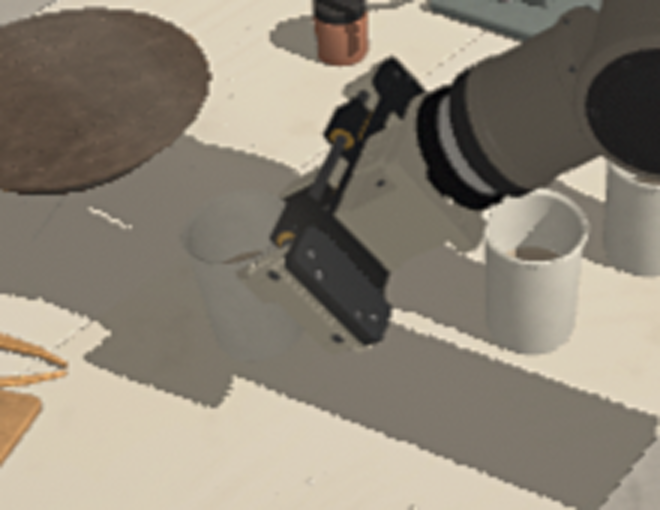

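The tool is on the beaker, whose outline runs from (185,240) to (300,340). The fingertip is near (250,280). I'll measure the beaker's rim height, centre and tilt.

```bash
python3 - <<'E'
from h import *
for n in('scene','wrist','top'):
    c=snap(n);P=cloud(c).reshape(-1,3);Q=P[(P[:,2]>.08)&(P[:,2]<.13)&(np.hypot(P[:,0]-.54,P[:,1]-.328)<.055)]
    print(n,len(Q),np.histogram(Q[:,2],np.arange(.08,.131,.005))[0])
    for lo,hi in((.097,.115),):
        K=Q[(Q[:,2]>lo)&(Q[:,2]<hi)]
        if len(K)>5: print(cv2.minEnclosingCircle(K[:,:2].astype(np.float32)),K.min(0),K.max(0))
c=load('wrist');cv2.imwrite('pics/w2.png',c['image'])
E
```

```text
scene 623 [ 96  83  88  92 129  96  29  10   0   0]
((0.5224681496620178, 0.3200332224369049), 0.04617678374052048) [0.49260476 0.27440063 0.09701741] [0.5678419  0.35836835 0.11484882]
wrist 8262 [ 826 1069 1161 1352 1672 1652  412  118    0    0]
((0.5211207270622253, 0.31900638341903687), 0.04638787731528282) [0.48551758 0.27385147 0.09700359] [0.56671441 0.35932335 0.11498795]
top 384 [40 38 48 44 89 76 38 10  1  0]
((0.5225897431373596, 0.3204537332057953), 0.046528685837984085) [0.4864876  0.27451168 0.09701178] [0.56777758 0.35920552 0.1145101 ]
```

View pics/w2.png

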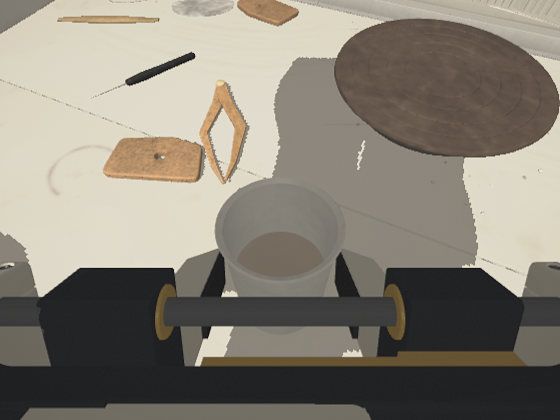

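Lifted by about 15 mm and upright: the rim ring is at (280,230), level between both pads, and its centre has not shifted. Now I'll carry it over.

carry_out:
  deltas:
    - [0.38,0,-0.32,0,0,0,0.5]
    - [0.38,0,-0.32,0,0,0,0.5]
    - [0.38,0,-0.32,0,0,0,0.5]
    - [0.38,0,-0.32,0,0,0,0.5]
    - [0.38,0,-0.32,0,0,0,0.5]
    - [-0.65,2.07,-0.76,-0.0251,0,0.021,0.5]
    - [-0.61,2.1,-0.71,-0.0251,0,0.021,0.5]
    - [-0.56,2.13,-0.66,-0.0251,0,0.021,0.5]

```text
time: 9.07
tool_pos: [0.5318, 0.2543, 0.1006]
tool_rot: [-3.138, -0.873, 0.337]
contact_force: [-0.4, 0.1, -1.7]
opening: 0.0602
grip_force: 13.7
```

carry_out:
  deltas:
    - [-0.52,2.15,-0.61,-0.0251,0,0.021,0.5]
    - [-0.48,2.19,-0.55,-0.0251,0,0.021,0.5]
    - [-0.42,2.2,-0.49,-0.0251,0,0.021,0.5]
    - [-0.38,2.22,-0.44,-0.0251,0,0.021,0.5]
    - [-0.34,2.25,-0.38,-0.0251,0,0.021,0.5]
    - [-0.2,1.26,-0.24,-0.0134,0,0.0112,0.5]
    - [-0.18,1.26,-0.22,-0.0134,0,0.0112,0.5]
    - [-0.18,1.27,-0.2,-0.0134,0,0.0112,0.5]

```text
time: 9.73
tool_pos: [0.528, 0.1002, 0.0996]
tool_rot: [-3.139, -0.872, 0.122]
contact_force: [0.2, 0.7, -1.4]
opening: 0.0601
grip_force: 13.7
```

carry_out:
  deltas:
    - [-0.15,1.27,-0.19,-0.0134,0,0.0112,0.5]
    - [-0.15,1.28,-0.17,-0.0134,0,0.0112,0.5]
    - [-0.12,1.28,-0.16,-0.0134,0,0.0112,0.5]
    - [-0.12,1.29,-0.13,-0.0134,0,0.0112,0.5]
    - [-0.1,1.28,-0.12,-0.0134,0,0.0112,0.5]
    - [0,0,0,0,0,0,0.5]
    - [0,0,0,0,0,0,0.5]
    - [0,0,0,0,0,0,0.5]

```text
time: 10.4
tool_pos: [0.5238, 0.0366, 0.0993]
tool_rot: [-3.14, -0.872, 0.036]
contact_force: [0.1, -0.4, -1.0]
opening: 0.0601
grip_force: 13.7
```

```bash
python3 - <<'E'
from h import *
s=robot.observe();p=s['tool_pos'];print(p,s['tool_rot'],s['qpos'].round(2),s['contact_force'],s['opening'])
for n in('wrist','top'):
    c=snap(n);P=cloud(c).reshape(-1,3)
    Q=P[(P[:,2]>.08)&(P[:,2]<.17)&(P[:,0]-p[0]>.0)&(np.hypot(P[:,0]-p[0],P[:,1]-p[1])<.042)]
    A=np.degrees(np.arctan2(Q[:,1]-p[1],Q[:,0]-p[0]))
    print(n,len(Q),[ (a,Q[(A>=a)&(A<a+20)][:,2].max().round(4),np.hypot(*(Q[(A>=a)&(A<a+20)][:,:2]-p[:2]).T).max().round(4)) for a in range(-80,80,20) if ((A>=a)&(A<a+20)).any()])
plan([((.523,.0365,.068),50,2,6),((.589,.0365,.068),50,2,10)])
E
```

```text
[0.52375381 0.03656794 0.09933094] [-3.13977549 -0.87199574  0.03644914] [-0.2   0.36  2.47  2.81  0.57 -1.44] [ 0.12760749 -0.37550185 -0.96721312] 0.060082986807640786
wrist 6013 [(-80, np.float64(0.1282), np.float64(0.0354)), (-60, np.float64(0.1274), np.float64(0.0354)), (-40, np.float64(0.126), np.float64(0.0342)), (-20, np.float64(0.1255), np.float64(0.0341)), (0, np.float64(0.1251), np.float64(0.0349)), (20, np.float64(0.1259), np.float64(0.0345)), (40, np.float64(0.1271), np.float64(0.0353)), (60, np.float64(0.1281), np.float64(0.0357))]
top 255 [(-80, np.float64(0.1278), np.float64(0.0338)), (-60, np.float64(0.1294), np.float64(0.0341)), (-40, np.float64(0.1283), np.float64(0.0342)), (-20, np.float64(0.1275), np.float64(0.0346)), (0, np.float64(0.1275), np.float64(0.0354)), (20, np.float64(0.1283), np.float64(0.0365)), (40, np.float64(0.1307), np.float64(0.0368)), (60, np.float64(0.1298), np.float64(0.0364))]
[-0.4, 0.01, 0.33, -0.0006, 0.0002, 0.0002]
[-0.41, 0.0, 0.32, -0.0006, 0.0002, 0.0002]
[-0.4, 0.01, 0.33, -0.0006, 0.0002, 0.0002]
[-0.41, 0.01, 0.32, -0.0006, 0.0002, 0.0002]
[-0.4, 0.0, 0.33, -0.0006, 0.0002, 0.0002]
[-0.41, 0.01, 0.32, -0.0006, 0.0002, 0.0002]
-- end [0.523  0.0365 0.068 ] residual deg 0.01
[0.42, 0.02, 0.51, 0.0, -0.0, 0.0]
[0.43, 0.03, 0.5, 0.0, -0.0, 0.0]
[0.42, 0.02, 0.51, 0.0, -0.0, 0.0]
[0.43, 0.02, 0.5, 0.0, -0.0, 0.0]
[0.42, 0.03, 0.51, 0.0, -0.0, 0.0]
[0.42, 0.02, 0.5, 0.0, -0.0, 0.0]
[0.43, 0.02, 0.51, 0.0, -0.0, 0.0]
[0.42, 0.03, 0.5, 0.0, -0.0, 0.0]
[0.43, 0.02, 0.51, 0.0, -0.0, 0.0]
[0.42, 0.02, 0.51, 0.0, -0.0, 0.0]
-- end [0.589  0.0365 0.068 ] residual deg 0.01
```

carry_out:
  deltas:
    - [-0.4,0,0.33,0,0,0,0.5]
    - [-0.4,0,0.33,0,0,0,0.5]
    - [-0.4,0,0.33,0,0,0,0.5]
    - [-0.4,0,0.33,0,0,0,0.5]
    - [-0.4,0,0.32,0,0,0,0.5]
    - [-0.4,0,0.32,0,0,0,0.5]
    - [0,0,0,0,0,0,0.5]
    - [0,0,0,0,0,0,0.5]

```text
time: 11.17
tool_pos: [0.5229, 0.0364, 0.0672]
tool_rot: [-3.139, -0.87, 0.035]
contact_force: [0.5, -0.6, -2.2]
opening: 0.0604
grip_force: 13.7
```

carry_out:
  deltas:
    - [0.42,0.02,0.51,0,0,0,0.5]
    - [0.42,0.02,0.51,0,0,0,0.5]
    - [0.42,0.02,0.51,0,0,0,0.5]
    - [0.42,0.02,0.51,0,0,0,0.5]
    - [0.42,0.02,0.51,0,0,0,0.5]
    - [0.42,0.02,0.51,0,0,0,0.5]
    - [0.42,0.02,0.51,0,0,0,0.5]
    - [0.42,0.02,0.51,0,0,0,0.5]

```text
time: 11.83
tool_pos: [0.5767, 0.0368, 0.0675]
tool_rot: [-3.139, -0.871, 0.036]
contact_force: [0.2, -0.0, 0.2]
opening: 0.0601
grip_force: 13.7
```

```bash
python3 - <<'E'
from h import *
s=robot.observe();p=s['tool_pos'];print(p,s['tool_rot'],s['qpos'].round(2),s['contact_force'],s['opening'])
plan([((.5905,.0365,.068),50,2,3),((.5905,.0365,.0605),50,2,5)])
E
```

```text
[0.57672085 0.03682697 0.06745528] [-3.13946009 -0.87143034  0.03595823] [-0.16  0.5   2.36  2.87  0.6  -1.47] [ 0.15361433 -0.0309298   0.23012154] 0.060095854318782935
[0.31, 0.03, 0.34, -0.001, 0.0004, 0.0002]
[0.31, 0.03, 0.34, -0.001, 0.0004, 0.0002]
[0.31, 0.02, 0.34, -0.001, 0.0004, 0.0002]
-- end [0.5905 0.0365 0.068 ] residual deg 0.01
[-0.12, 0.0, 0.1, 0.0, 0.0, 0.0]
[-0.11, 0.0, 0.09, 0.0, 0.0, 0.0]
[-0.12, 0.0, 0.1, 0.0, 0.0, 0.0]
[-0.11, 0.0, 0.09, 0.0, 0.0, 0.0]
[-0.12, 0.0, 0.1, 0.0, 0.0, 0.0]
-- end [0.5905 0.0365 0.0605] residual deg 0.01
```

carry_out:
  deltas:
    - [0.31,0.02,0.34,0,0,0,0.5]
    - [0.31,0.02,0.34,0,0,0,0.5]
    - [0.31,0.02,0.34,0,0,0,0.5]
    - [-0.12,0,0.1,0,0,0,0.5]
    - [-0.12,0,0.1,0,0,0,0.5]
    - [-0.12,0,0.1,0,0,0,0.5]
    - [-0.12,0,0.1,0,0,0,0.5]
    - [-0.12,0,0.1,0,0,0,0.5]

```text
time: 12.5
tool_pos: [0.5923, 0.0365, 0.0639]
tool_rot: [-3.14, -0.882, 0.036]
contact_force: [-6.1, -0.1, 20.1]
opening: 0.0598
grip_force: 15.1
```

```bash
python3 - <<'E'
from h import *
s=robot.observe();p=s['tool_pos'];print(p,s['contact_force'],s['opening'])
for n in('wrist','scene','top'):
    c=snap(n,'p_'+n);P=cloud(c).reshape(-1,3);h=np.hypot(P[:,0]-p[0],P[:,1]-p[1])
    Q=P[(P[:,2]>.06)&(P[:,2]<.108)&(P[:,0]-p[0]>.0)&(h<.042)]
    A=np.degrees(np.arctan2(Q[:,1]-p[1],Q[:,0]-p[0]))
    print(n,len(Q),[ (a,Q[(A>=a)&(A<a+20)][:,2].max().round(4),np.hypot(*(Q[(A>=a)&(A<a+20)][:,:2]-p[:2]).T).max().round(4)) for a in range(-80,80,20) if ((A>=a)&(A<a+20)).any()])
    T=P[(P[:,2]>.112)&(P[:,2]<.13)&(h<.04)&(P[:,0]>p[0]-.015)];print('tip',len(T),T[np.argsort(T[:,2])][:12:2].round(4).tolist())
E
```

```text
[0.59230692 0.03653395 0.06394037] [-6.120813   -0.11574416 20.10017327] 0.05982131761179227
wrist 4223 [(-80, np.float64(0.0938), np.float64(0.0352)), (-60, np.float64(0.0924), np.float64(0.0351)), (-40, np.float64(0.0912), np.float64(0.0348)), (-20, np.float64(0.0909), np.float64(0.0341)), (0, np.float64(0.0905), np.float64(0.0341)), (20, np.float64(0.0908), np.float64(0.035)), (40, np.float64(0.092), np.float64(0.0346)), (60, np.float64(0.0942), np.float64(0.0354))]
tip 465 [[0.5856, 0.0352, 0.1183], [0.5854, 0.0366, 0.1185], [0.5854, 0.0375, 0.1193], [0.5853, 0.0366, 0.1195], [0.5877, 0.0315, 0.1196], [0.5845, 0.0356, 0.12]]
scene 203 [(-80, np.float64(0.0964), np.float64(0.0357)), (-60, np.float64(0.0952), np.float64(0.0364)), (-40, np.float64(0.0935), np.float64(0.0382)), (-20, np.float64(0.0913), np.float64(0.0363)), (0, np.float64(0.091), np.float64(0.0348)), (20, np.float64(0.0928), np.float64(0.0356)), (40, np.float64(0.0937), np.float64(0.0353)), (60, np.float64(0.0959), np.float64(0.0346))]
tip 18 [[0.5915, 0.0385, 0.1206], [0.5877, 0.0393, 0.1226], [0.5845, 0.0395, 0.124], [0.5881, 0.0389, 0.125], [0.5932, 0.0402, 0.1265], [0.5974, 0.0389, 0.127]]
top 169 [(-80, np.float64(0.0957), np.float64(0.0337)), (-60, np.float64(0.0936), np.float64(0.0349)), (-40, np.float64(0.0912), np.float64(0.0345)), (-20, np.float64(0.0917), np.float64(0.0343)), (0, np.float64(0.0916), np.float64(0.0347)), (20, np.float64(0.0964), np.float64(0.0349)), (40, np.float64(0.0926), np.float64(0.0361)), (60, np.float64(0.0962), np.float64(0.0373))]
tip 10 [[0.5863, 0.0389, 0.1205], [0.588, 0.0413, 0.1236], [0.5877, 0.0339, 0.1245], [0.5894, 0.0339, 0.1278], [0.5916, 0.0339, 0.1287]]
```

View pics/p_wrist.png

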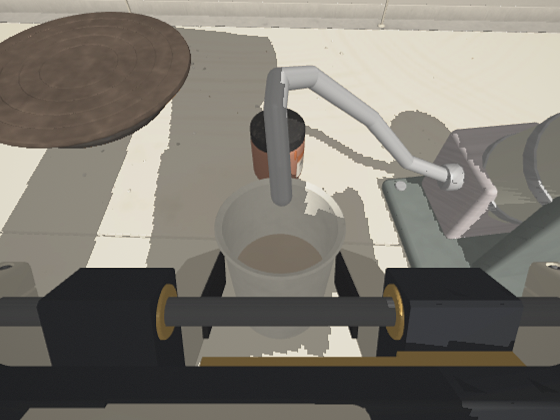

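The wrist view shows the spout tip (282,200) over the beaker mouth (280,230), with the jar (277,140) clear behind. The foot is touching the table at 20 N, so I'll ease up a little, then release.

carry_out:
  deltas:
    - [0.1,0,-0.09,0,0,0,0.5]
    - [0.1,0,-0.09,0,0,0,0.5]
    - [0,0,0,0,0,0,0.6]
    - [0,0,0,0,0,0,0.66]
    - [0,0,0,0,0,0,0.72]
    - [0,0,0,0,0,0,0.8]
    - [0,0,0,0,0,0,0.9]
    - [0,0,0,0,0,0,1]

```text
time: 13.32
tool_pos: [0.5895, 0.0367, 0.0623]
tool_rot: [-3.139, -0.87, 0.036]
contact_force: [-0.3, 0.1, -0.2]
opening: 0.0817
grip_force: 0.0
```

carry_out:
  deltas:
    - [0,0,0,0,0,0,1]
    - [0,0,0,0,0,0,1]
    - [0,0,0,0,0,0,1]
    - [0,0,0,0,0,0,1]
    - [0,0,0,0,0,0,1]
    - [0,0,0,0,0,0,1]
    - [0,0,0,0,0,0,1]
    - [0,0,0,0,0,0,1]

```text
time: 13.98
tool_pos: [0.5897, 0.0367, 0.0629]
tool_rot: [-3.139, -0.871, 0.036]
contact_force: [0.3, 0.7, -0.1]
opening: 0.0916
grip_force: 0.0
```

```bash
python3 - <<'E'
from kin import *
s=robot.observe();p=s['tool_pos'];print(p,s['tool_rot'],s['contact_force'],s['opening'],s['qpos'].round(2))
b=np.array([.588,.037])
for n in('wrist','top'):
    c=snap(n);P=cloud(c).reshape(-1,3);h=np.hypot(P[:,0]-b[0],P[:,1]-b[1])
    Q=P[(P[:,2]>.086)&(P[:,2]<.1)&(h<.05)&(P[:,0]>b[0]-.01)&(h<.042)]
    f=least_squares(lambda v:np.hypot(Q[:,0]-v[0],Q[:,1]-v[1])-.0345,b,loss='soft_l1',f_scale=.002);A=np.c_[Q[:,:2]-b,np.ones(len(Q))]
    print(n,len(Q),f.x.round(4),'rimz',np.percentile(Q[:,2],[50,95]).round(4))
    A=np.degrees(np.arctan2(Q[:,1]-b[1],Q[:,0]-b[0]));print([Q[(A>=a)&(A<a+20)][:,2].max().round(4) for a in range(-80,80,20) if ((A>=a)&(A<a+20)).any()])
E
```

```text
[0.58970502 0.03669577 0.06285005] [-3.13934006 -0.87138023  0.03572774] [ 0.26255517  0.65818658 -0.05875066] 0.09156468826098715 [-0.15  0.52  2.32  2.87  0.59 -1.47]
wrist 1643 [0.5785 0.035 ] rimz [0.0907 0.0924]
[np.float64(0.093), np.float64(0.0929), np.float64(0.0928), np.float64(0.0933), np.float64(0.0929), np.float64(0.093), np.float64(0.0931), np.float64(0.0932)]
top 74 [0.58   0.0367] rimz [0.092 0.096]
[np.float64(0.0949), np.float64(0.0967), np.float64(0.0933), np.float64(0.093), np.float64(0.0952), np.float64(0.096), np.float64(0.0988), np.float64(0.0947)]
```

The beaker stands upright: the rim is level at 0.093 m and the axis is about 9 mm from the tip, inside 20 mm. Next I'll retreat along the tool axis, then swing the wrist over to the press pose with the fingers closed.

carry_out:
  deltas:
    - [0,0,-0.8,0,0,0,1]
    - [0,0,-1.2,0,0,0,1]
    - [0,0,-2,0,0,0,1]
    - [0,0,-2,0,0,0,1]
    - [0,0,-2,0,0,0,1]
    - [0,0,-2,0,0,0,1]
    - [0,0,-2,0,0,0,1]
    - [0,0,-2,0,0,0,1]

```text
time: 14.75
tool_pos: [0.4812, 0.0326, 0.1534]
tool_rot: [-3.14, -0.871, 0.036]
contact_force: [-0.4, 0.3, 0.6]
opening: 0.0919
grip_force: 0.0
```

```bash
cat > sw.py <<'E'
from kin import *
import sys
N=int(sys.argv[1]);show=int(sys.argv[2])
s=robot.observe();q0=s['qpos'];print(q0.round(2),s['tool_pos'].round(3))
a=-rot(28,9.54).as_matrix()[:,2];rim=np.array([.5913,-.135,.179])
qg,c=ik(rim+.068*a,28,9.54,(.2,1.8,.45,.8));ref=q0[5]-(qg[3]-q0[3])
qg=np.r_[qg,q6for(qg,28,9.54,ref)];print('goal',qg.round(2),c,pose(qg)[0])
qs=[]
for x in np.linspace(0,1,N+1)[1:]:
    q=q0+(qg-q0)*x; q[1]-=.35*np.sin(np.pi*x)*N/24;qs.append(q)
rows(qs[:show],0)
E
python3 sw.py 24 24
```

```text
[-0.25  0.11  2.51  2.52  0.39 -1.18] [0.481 0.033 0.153]
goal [-0.56  0.18  1.75  0.42  0.88  0.63] 0.0 [ 0.56037733 -0.13756879  0.23926397]
[3.85, -0.15, -0.78, 0.016, 0.075, -0.015, 0] 
[3.72, -0.2, -0.79, 0.016, 0.07, -0.019, 0] 
[3.53, -0.24, -0.79, 0.017, 0.063, -0.02, 0] 
[3.31, -0.25, -0.75, 0.018, 0.056, -0.022, 0] 
[3.03, -0.27, -0.7, 0.018, 0.047, -0.024, 0] 
[2.71, -0.26, -0.64, 0.019, 0.038, -0.024, 0] 
[2.37, -0.23, -0.56, 0.018, 0.029, -0.023, 0] 
[1.99, -0.17, -0.47, 0.018, 0.019, -0.023, 0] 
  exp [0.549 0.062 0.391] [-0.36 -0.17  2.25  1.82  0.55 -0.57]
[1.58, -0.08, -0.38, 0.018, 0.009, -0.02, 0] 
[1.17, 0.02, -0.27, 0.016, -0.001, -0.018, 0] 
[0.75, 0.15, -0.16, 0.015, -0.011, -0.014, 0] 
[0.34, 0.3, -0.05, 0.014, -0.02, -0.01, 0] 
[-0.08, 0.47, 0.08, 0.012, -0.029, -0.006, 0] 
[-0.46, 0.65, 0.2, 0.01, -0.038, -0.001, 0] 
[-0.83, 0.85, 0.32, 0.009, -0.045, 0.005, 0] 
[-1.15, 1.04, 0.45, 0.006, -0.052, 0.009, 0] 
  exp [0.562 0.031 0.408] [-0.46 -0.15  2.    1.12  0.72  0.03]
[-1.44, 1.25, 0.59, 0.005, -0.059, 0.015, 0] 
[-1.69, 1.44, 0.72, 0.002, -0.064, 0.019, 0] 
[-1.9, 1.63, 0.85, 0.0, -0.069, 0.023, 0] 
[-2.04, 1.83, 0.99, -0.003, -0.072, 0.027, 0] 
[-2.14, 1.99, 1.1, -0.005, -0.076, 0.03, 0] 
[-2.2, 2.17, 1.22, -0.009, -0.078, 0.032, 0] 
[-2.2, 2.31, 1.31, -0.012, -0.079, 0.035, 0] 
[-2.14, 2.46, 1.39, -0.017, -0.08, 0.035, 0] 
  exp [ 0.559 -0.134  0.245] [-0.56  0.18  1.75  0.42  0.88  0.63]
```

carry_out:
  deltas:
    - [3.85,-0.15,-0.78,0.016,0.075,-0.015,0.8]
    - [3.72,-0.2,-0.79,0.016,0.07,-0.019,0.6]
    - [3.53,-0.24,-0.79,0.017,0.063,-0.02,0.4]
    - [3.31,-0.25,-0.75,0.018,0.056,-0.022,0.2]
    - [3.03,-0.27,-0.7,0.018,0.047,-0.024,0]
    - [2.71,-0.26,-0.64,0.019,0.038,-0.024,0]
    - [2.37,-0.23,-0.56,0.018,0.029,-0.023,0]
    - [1.99,-0.17,-0.47,0.018,0.019,-0.023,0]
  force: 10

```text
time: 15.42
tool_pos: [0.5491, 0.0622, 0.3923]
tool_rot: [2.847, -1.25, 0.517]
contact_force: [-0.3, -0.6, -0.4]
opening: 0.0431
grip_force: 0.0
```

carry_out:
  deltas:
    - [1.58,-0.08,-0.38,0.018,0.009,-0.02,0]
    - [1.17,0.02,-0.27,0.016,-0.001,-0.018,0]
    - [0.75,0.15,-0.16,0.015,-0.011,-0.014,0]
    - [0.34,0.3,-0.05,0.014,-0.02,-0.01,0]
    - [-0.08,0.47,0.08,0.012,-0.029,-0.006,0]
    - [-0.46,0.65,0.2,0.01,-0.038,-0.001,0]
    - [-0.83,0.85,0.32,0.009,-0.045,0.005,0]
    - [-1.15,1.04,0.45,0.006,-0.052,0.009,0]

```text
time: 16.08
tool_pos: [0.5628, 0.031, 0.4072]
tool_rot: [2.92, -1.049, 0.538]
contact_force: [-0.2, 0.0, 0.9]
opening: 0.0002
grip_force: 0.0
```

```bash
python3 - <<'E'
from h import *
s=robot.observe();print(s['tool_pos'],s['qpos'].round(2),s['opening'])
# recheck beaker and collar from the top camera
c=snap('top');P=cloud(c).reshape(-1,3);b=np.array([.58,.036])
Q=P[(P[:,2]>.086)&(P[:,2]<.1)&(np.hypot(P[:,0]-b[0],P[:,1]-b[1])<.045)]
print(len(Q),cv2.minEnclosingCircle(Q[:,:2].astype(np.float32)))
a=-rot(28,9.54).as_matrix()[:,2];rim=np.array([.5913,-.135,.179])
plan([(rim+.058*a,28,9.54,16)])
E
```

```text
[0.5627773  0.03099356 0.4072247 ] [-0.47 -0.17  2.01  1.11  0.73  0.03] 0.00019059911344811539
53 ((0.5808010101318359, 0.04399822652339935), 0.03391025587916374)
[-1.22, 0.87, 0.29, -0.0029, -0.036, 0.0128]
[-1.2, 0.88, 0.33, -0.0029, -0.036, 0.0128]
[-1.17, 0.89, 0.38, -0.0029, -0.036, 0.0128]
[-1.15, 0.91, 0.42, -0.0029, -0.036, 0.0128]
[-1.12, 0.92, 0.46, -0.0029, -0.036, 0.0128]
[-1.09, 0.94, 0.51, -0.0029, -0.036, 0.0128]
[-1.06, 0.95, 0.55, -0.0029, -0.036, 0.0128]
[-1.03, 0.95, 0.59, -0.0029, -0.036, 0.0128]
[-0.99, 0.97, 0.63, -0.0029, -0.036, 0.0128]
[-0.96, 0.99, 0.67, -0.0029, -0.036, 0.0128]
[-0.92, 0.99, 0.7, -0.0029, -0.036, 0.0128]
[-0.88, 1.0, 0.74, -0.0029, -0.036, 0.0128]
[-0.84, 1.0, 0.77, -0.0029, -0.036, 0.0128]
[-0.8, 1.02, 0.81, -0.0029, -0.036, 0.0128]
[-0.76, 1.03, 0.83, -0.0029, -0.036, 0.0128]
[-0.71, 1.03, 0.87, -0.0029, -0.036, 0.0128]
-- end [ 0.5644 -0.1395  0.2302] residual deg 0.06
```

carry_out:
  deltas:
    - [-1.22,0.87,0.29,-0.003,-0.036,0.0128,0]
    - [-1.2,0.88,0.33,-0.003,-0.036,0.0128,0]
    - [-1.17,0.89,0.38,-0.003,-0.036,0.0128,0]
    - [-1.15,0.91,0.42,-0.003,-0.036,0.0128,0]
    - [-1.12,0.92,0.46,-0.003,-0.036,0.0128,0]
    - [-1.09,0.94,0.51,-0.003,-0.036,0.0128,0]
    - [-1.06,0.95,0.55,-0.003,-0.036,0.0128,0]
    - [-1.03,0.95,0.59,-0.003,-0.036,0.0128,0]

```text
time: 16.8
tool_pos: [0.5638, -0.0527, 0.3183]
tool_rot: [3.083, -0.778, 0.305]
contact_force: [0.6, -0.1, -0.1]
opening: 0.0005
grip_force: 0.0
```

carry_out:
  deltas:
    - [-0.99,0.97,0.63,-0.003,-0.036,0.0128,0]
    - [-0.96,0.99,0.67,-0.003,-0.036,0.0128,0]
    - [-0.92,0.99,0.7,-0.003,-0.036,0.0128,0]
    - [-0.88,1.0,0.74,-0.003,-0.036,0.0128,0]
    - [-0.84,1.0,0.77,-0.003,-0.036,0.0128,0]
    - [-0.8,1.02,0.81,-0.003,-0.036,0.0128,0]
    - [-0.76,1.03,0.83,-0.003,-0.036,0.0128,0]
    - [-0.71,1.03,0.87,-0.003,-0.036,0.0128,0]

```text
time: 17.47
tool_pos: [0.5648, -0.1367, 0.2302]
tool_rot: [3.141, -0.492, 0.168]
contact_force: [0.6, -0.6, -0.6]
opening: 0.0005
grip_force: 0.0
```

```bash
python3 - <<'E'
from h import *
s=robot.observe();print(s['tool_pos'],s['tool_rot'],s['qpos'].round(2),s['opening'],s['contact_force'])
a=-rot(28,9.54).as_matrix()[:,2];rim=np.array([.5913,-.135,.179]);q=R.from_euler('xyz',s['tool_rot'])
print('axis err deg',np.degrees(np.arccos(q.as_matrix()[:,2]@-a)),'collar in tool mm',(q.inv().apply(rim-s['tool_pos'])*1000).round(1))
for n in('wrist','top','scene'):
    c=snap(n,'q_'+n);P=cloud(c).reshape(-1,3);h=(P-rim);t=h@a;r=np.linalg.norm(h-np.outer(t,a),axis=1)
    K=P[(abs(t)<.004)&(r<.042)&(r>.022)]
    if len(K)>20:
        T=q.inv().apply(K-s['tool_pos']);print(n,len(K),cv2.minEnclosingCircle((T[:,:2]*1000).astype(np.float32)),np.median(T[:,2]))
b=np.array([.58,.036])
for n in('top','scene'):
    P=cloud(load(n)).reshape(-1,3);Q=P[(P[:,2]>.086)&(P[:,2]<.1)&(np.hypot(P[:,0]-b[0],P[:,1]-b[1])<.045)];print(n,len(Q),cv2.minEnclosingCircle(Q[:,:2].astype(np.float32)))
plan([(rim+.025*a,28,9.54,6),(rim+.001*a,28,9.54,8)])
E
```

```text
[ 0.56478389 -0.13666755  0.23019613] [ 3.14149095 -0.49238952  0.16822143] [-0.56  0.19  1.77  0.43  0.85  0.61] 0.0005016254823960989 [ 0.58277304 -0.55036019 -0.61242862]
axis err deg 0.2156859876821693 collar in tool mm [-0.9  2.8 57.6]
wrist 1390 ((-2.6846225261688232, 3.96339750289917), 33.83570861816406) 0.05769946479151521
top 109 ((-0.5600202679634094, 2.2025575637817383), 33.665245056152344) 0.0572724913813434
scene 149 ((-0.7793164849281311, 3.9837098121643066), 35.68400955200195) 0.05746981590219164
top 134 ((0.5820808410644531, 0.03709452971816063), 0.03572545945644379)
scene 184 ((0.5838639736175537, 0.03581889346241951), 0.037700407207012177)
[-0.02, 0.05, 0.54, -0.0003, -0.0008, 0.0003]
[-0.02, 0.05, 0.54, -0.0003, -0.0008, 0.0003]
[-0.01, 0.05, 0.54, -0.0003, -0.0008, 0.0003]
[-0.02, 0.05, 0.54, -0.0003, -0.0008, 0.0003]
[-0.02, 0.05, 0.54, -0.0003, -0.0008, 0.0003]
[-0.01, 0.05, 0.54, -0.0003, -0.0008, 0.0003]
-- end [ 0.5798 -0.1369  0.2011] residual deg 0.01
[-0.0, 0.0, 0.3, 0.0, -0.0, -0.0]
[-0.0, 0.0, 0.3, 0.0, -0.0, -0.0]
[-0.0, 0.0, 0.3, 0.0, -0.0, -0.0]
[-0.0, 0.0, 0.3, 0.0, -0.0, -0.0]
[-0.0, 0.0, 0.3, 0.0, -0.0, -0.0]
[-0.0, 0.0, 0.3, 0.0, -0.0, -0.0]
[-0.0, 0.0, 0.3, 0.0, -0.0, -0.0]
[-0.0, 0.0, 0.3, 0.0, -0.0, -0.0]
-- end [ 0.5909 -0.135   0.1799] residual deg 0.01
```

View pics/q_wrist.png

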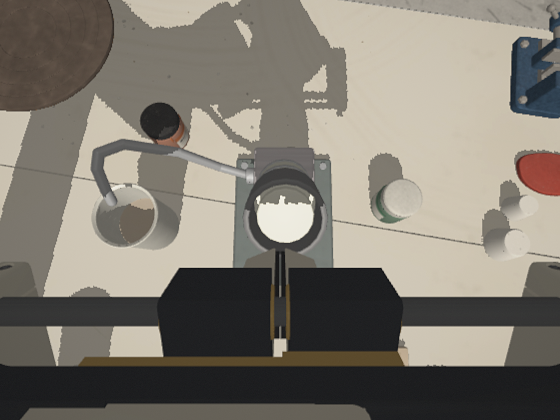

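The wrist view shows the beaker (125,215) with the spout tip (112,200) inside its rim. The collar is at (285,212) with the fingers at (280,255), lateral offset about (-1, +3) mm. Now I'll enter the collar.

carry_out:
  deltas:
    - [-0.02,0.06,0.7,0,0,0,0]
    - [-0.02,0.06,0.7,0,0,0,0]
    - [-0.02,0.06,0.7,0,0,0,0]
    - [-0.02,0.06,0.7,0,0,0,0]
    - [-0.02,0.06,0.7,0,0,0,0]
    - [-0.01,0.02,0.7,0,0,0,0]
    - [0,0,0.7,0,0,0,0]
    - [0,0,0.7,0,0,0,0]

```text
time: 18.28
tool_pos: [0.5914, -0.1359, 0.1801]
tool_rot: [3.141, -0.493, 0.168]
contact_force: [-0.9, 0.1, 0.6]
opening: 0.0006
grip_force: 0.0
```

carry_out:
  deltas:
    - [0,0,0.2,0,0,0,0]
    - [0,0,0.2,0,0,0,0]
    - [0,0,0.2,0,0,0,0]
    - [0,0,0.2,0,0,0,0]
    - [0,0,0.2,0,0,0,0]
    - [0,0,0.2,0,0,0,0]
    - [0,0,0,0,0,0,0]
    - [0,0,0,0,0,0,0]

```text
time: 18.95
tool_pos: [0.5968, -0.1351, 0.1703]
tool_rot: [3.141, -0.494, 0.168]
contact_force: [-0.6, 0.1, 0.7]
opening: 0.0004
grip_force: 0.0
```

```bash
cat > st.py <<'E'
from h import *
s=robot.observe();q=R.from_euler('xyz',s['tool_rot']);a=-rot(28,9.54).as_matrix()[:,2];rim=np.array([.5913,-.1353,.179])
print(s['time'],'tip depth below rim mm',((rim-s['tool_pos'])@a*-1000*-1*-1+0).round(1) if 0 else (-(s['tool_pos']-a*.008-rim)@a*1000).round(1),'F tool',q.inv().apply(s['contact_force']).round(1),'collar xy',(q.inv().apply(rim-s['tool_pos'])*1000).round(1)[:2])
E
python3 st.py
```

```text
18.95 tip depth below rim mm 18.2 F tool [-0.2 -0.2 -0.8] collar xy [-0.6 -0.7]
```

carry_out:
  deltas:
    - [0,0,0.2,0,0,0,0]
    - [0,0,0.2,0,0,0,0]
    - [0,0,0.15,0,0,0,0]
    - [0,0,0.15,0,0,0,0]
    - [0,0,0.15,0,0,0,0]
    - [0,0,0.15,0,0,0,0]
    - [0,0,0,0,0,0,0]
    - [0,0,0,0,0,0,0]

```text
time: 19.62
tool_pos: [0.6014, -0.1342, 0.1614]
tool_rot: [3.141, -0.493, 0.168]
contact_force: [0.6, 0.3, 0.5]
opening: 0.0001
grip_force: 0.0
```

```bash
python3 st.py
```

```text
19.6167 tip depth below rim mm 28.3 F tool [ 0.8 -0.1 -0.1] collar xy [-0.6 -0.6]
```

```bash
python3 - <<'E'
from h import *
a=-rot(28,9.54).as_matrix()[:,2];rim=np.array([.5913,-.1353,.179])
for f in('old','new'):
  for n in('scene','top','wrist'):
    if f=='new': c=snap(n,'r_'+n)
    elif n=='wrist' or n=='top' or 1: c=load(n)
    P=cloud(c).reshape(-1,3);h=P-rim;t=h@a;r=np.linalg.norm(h-np.outer(t,a),axis=1)
    K=t[(r<.022)&(t<.0)&(t>-.06)];print(f,n,len(K),np.histogram(K*1000,np.arange(-60,1,5))[0])
E
```

```text
old scene 100 [ 0  0  0  0  0  0  0  0  0  9 90  1]
old top 206 [  0   2   4   0   0   0   0   0   0  72 128   0]
old wrist 2303 [   0   99   17    0    0    0    0    0   25  838 1324    0]
new scene 100 [ 0  0  0  0  0  0  0  0  0 14 86  0]
new top 33 [ 0  2  3  0  0  0  0  0  0 12 16  0]
new wrist 2205 [   0   55    8    0    0    0    0    0   46  919 1177    0]
```

```bash
python3 - <<'E'
from h import *
s=robot.observe();q=R.from_euler('xyz',s['tool_rot']);print(s['tool_pos'],s['time'])
a=-rot(28,9.54).as_matrix()[:,2];rim=np.array([.5913,-.1353,.179])
for n in('scene','wrist','top'):
    c=snap(n);T=q.inv().apply(cloud(c).reshape(-1,3)-s['tool_pos']);u=w2px(c,rim);print(n,'rim px',np.round(u,1))
    m=(abs(T[:,0])<.036)&(abs(T[:,1])<.036)
    for z in np.arange(-.06,.02,.01):
        K=T[m&(T[:,2]>=z)&(T[:,2]<z+.01)]*1000
        if len(K)>2: print(int(z*1000),len(K),'x',np.percentile(K[:,0],[2,50,98]).round(0),'y',np.percentile(K[:,1],[2,50,98]).round(0))
    if n=='scene':
        d=c['image'].astype(int)-cv2.imread('pics/q_scene.png').astype(int);print('changed px near collar',(abs(d).max(2)>40)[155:192,285:325].sum())
E
```

```text
[ 0.60144724 -0.13430869  0.16155899] 19.7667
scene rim px [311.1 167.8]
-49 16 x [-10.   2.  12.] y [-18. -16. -13.]
-39 8 x [-6.  1.  9.] y [-15. -11.  -9.]
-29 63 x [-33.  -5.  31.] y [-33. -13.  18.]
-19 217 x [-31.   0.  30.] y [-33.  -4.  25.]
-9 115 x [-33.  -7.  28.] y [-34. -22.  26.]
0 82 x [-33.  -1.  30.] y [-34. -29.  -8.]
10 66 x [-33.  -6.  29.] y [-34. -28.  -5.]
changed px near collar 263
wrist rim px [278.5 262.1]
-60 159 x [-2.  9. 10.] y [-4.  0.  3.]
-49 575 x [ 0. 10. 11.] y [-16.  -0.  16.]
-39 454 x [ 8. 10. 11.] y [-15.  -0.  15.]
-29 904 x [-3. 16. 30.] y [-32.   2.  32.]
-19 2621 x [-4. 13. 31.] y [-29.   0.  30.]
-9 1595 x [-10.  14.  31.] y [-28.   0.  29.]
0 508 x [-16.  24.  31.] y [-29.  -0.  29.]
10 415 x [-13.  26.  31.] y [-29.   0.  29.]
top rim px [351.7 186.9]
-29 43 x [10. 26. 32.] y [-30.  -4.  24.]
-19 63 x [-2. 21. 33.] y [-33. -12.  17.]
-9 57 x [-2. 19. 33.] y [-33. -15.   9.]
0 31 x [ 8. 27. 33.] y [-34. -15.  24.]
10 30 x [-2. 25. 33.] y [-34. -22.  18.]
```

```bash
python3 - <<'E'
from h import *
s=robot.observe();q=R.from_euler('xyz',s['tool_rot'])
c=load('wrist');T=(q.inv().apply(cloud(c).reshape(-1,3)-s['tool_pos'])*1000).reshape(420,560,3)
for u in(262,278,295):
    print(u,[(v,)+tuple(T[v,u].round(0).astype(int))+tuple(c['image'][v,u]) for v in range(205,300,4)])
E
```

```text
262 [(205, np.int64(30), np.int64(-10), np.int64(-12), np.uint8(65), np.uint8(65), np.uint8(67)), (209, np.int64(30), np.int64(-10), np.int64(-18), np.uint8(67), np.uint8(68), np.uint8(69)), (213, np.int64(28), np.int64(-10), np.int64(-19), np.uint8(75), np.uint8(76), np.uint8(77)), (217, np.int64(26), np.int64(-10), np.int64(-20), np.uint8(69), np.uint8(69), np.uint8(70)), (221, np.int64(19), np.int64(-10), np.int64(-6), np.uint8(103), np.uint8(113), np.uint8(114)), (225, np.int64(18), np.int64(-10), np.int64(-10), np.uint8(119), np.uint8(130), np.uint8(132)), (229, np.int64(15), np.int64(-10), np.int64(-11), np.uint8(117), np.uint8(128), np.uint8(130)), (233, np.int64(13), np.int64(-10), np.int64(-11), np.uint8(117), np.uint8(128), np.uint8(130)), (237, np.int64(11), np.int64(-10), np.int64(-11), np.uint8(116), np.uint8(126), np.uint8(129)), (241, np.int64(8), np.int64(-10), np.int64(-11), np.uint8(117), np.uint8(127), np.uint8(129)), (245, np.int64(6), np.int64(-10), np.int64(-11), np.uint8(115), np.uint8(126), np.uint8(129)), (249, np.int64(3), np.int64(-10), np.int64(-11), np.ui
[... 4904 characters left out ...]
np.int64(-98), np.uint8(34), np.uint8(32), np.uint8(32)), (273, np.int64(35), np.int64(4), np.int64(-99), np.uint8(34), np.uint8(33), np.uint8(32)), (277, np.int64(36), np.int64(4), np.int64(-103), np.uint8(33), np.uint8(31), np.uint8(31)), (281, np.int64(35), np.int64(4), np.int64(-103), np.uint8(34), np.uint8(32), np.uint8(31)), (285, np.int64(35), np.int64(4), np.int64(-106), np.uint8(33), np.uint8(32), np.uint8(30)), (289, np.int64(36), np.int64(4), np.int64(-110), np.uint8(34), np.uint8(33), np.uint8(32)), (293, np.int64(35), np.int64(4), np.int64(-109), np.uint8(33), np.uint8(31), np.uint8(31)), (297, np.int64(36), np.int64(4), np.int64(-113), np.uint8(34), np.uint8(32), np.uint8(31))]
```

The wrist depth shows the real fingertips about 29 mm behind the TCP, not 8 mm ahead. They are still some 18 mm short of the cap, which fits the zero force. I'll advance in small steps and watch the force.

carry_out:
  deltas:
    - [0,0,0.2,0,0,0,0]
    - [0,0,0.2,0,0,0,0]
    - [0,0,0.2,0,0,0,0]
    - [0,0,0.2,0,0,0,0]
    - [0,0,0.2,0,0,0,0]
    - [0,0,0.2,0,0,0,0]
    - [0,0,0.2,0,0,0,0]
    - [0,0,0,0,0,0,0]

```text
time: 20.58
tool_pos: [0.6079, -0.133, 0.1486]
tool_rot: [3.141, -0.493, 0.168]
contact_force: [0.9, 0.1, 0.3]
opening: 0.0004
grip_force: 0.0
```

```bash
cat >> st.py <<'E'
c=snap('wrist');T=q.inv().apply(cloud(c).reshape(-1,3)-s['tool_pos'])*1000
cr=q.inv().apply(rim-s['tool_pos'])*1000
m=(np.hypot(T[:,0]-cr[0],T[:,1]-cr[1])<21)&(T[:,2]>cr[2]+4)&(T[:,2]<cr[2]+60)
K=T[m&(T[:,0]>12.5)];print('cap below rim (centre of cap, x>12.5):',len(K),(np.median(K[:,2])-cr[2]).round(1))
F=T[(abs(T[:,0]-10)<2)&(abs(T[:,1])<12)&(T[:,2]>-60)&(T[:,2]<20)];print('finger z 99%',np.percentile(F[:,2],[90,99]).round(1))
E
python3 st.py
```

```text
20.5833 tip depth below rim mm 42.7 F tool [1.  0.  0.2] collar xy [-0.4 -0.5]
cap below rim (centre of cap, x>12.5): 617 9.9
finger z 99% [-24.8 -23.9]
```

carry_out:
  deltas:
    - [0,0,0.2,0,0,0,0]
    - [0,0,0.2,0,0,0,0]
    - [0,0,0.2,0,0,0,0]
    - [0,0,0.2,0,0,0,0]
    - [0,0,0.1,0,0,0,0]
    - [0,0,0.1,0,0,0,0]
    - [0,0,0,0,0,0,0]
    - [0,0,0,0,0,0,0]

```text
time: 21.3
tool_pos: [0.6127, -0.1324, 0.1404]
tool_rot: [3.14, -0.494, 0.168]
contact_force: [-0.5, 0.4, 1.7]
opening: 0.0004
grip_force: 1.0
```

```bash
python3 st.py
```

```text
21.3 tip depth below rim mm 52.2 F tool [ 0.4 -0.5 -1.7] collar xy [-0.7 -0.7]
cap below rim (centre of cap, x>12.5): 548 19.1
finger z 99% [-25.1 -24.2]
```

carry_out:
  deltas:
    - [0,0,0.1,0,0,0,0]
    - [0,0,0.1,0,0,0,0]
    - [0,0,0.1,0,0,0,0]
    - [0,0,0.1,0,0,0,0]
    - [0,0,0.1,0,0,0,0]
    - [0,0,0.1,0,0,0,0]
    - [0,0,0.1,0,0,0,0]
    - [0,0,0,0,0,0,0]

```text
time: 22.02
tool_pos: [0.6158, -0.132, 0.1346]
tool_rot: [3.14, -0.494, 0.169]
contact_force: [-6.3, -0.5, 7.9]
opening: 0.0008
grip_force: 5.6
```

carry_out:
  deltas:
    - [0,0,0.1,0,0,0,0]
    - [0,0,0.1,0,0,0,0]
    - [0,0,0.1,0,0,0,0]
    - [0,0,0.1,0,0,0,0]
    - [0,0,0,0,0,0,0]
    - [0,0,0,0,0,0,0]
    - [0,0,0,0,0,0,0]
    - [0,0,0,0,0,0,0]

```text
time: 22.68
tool_pos: [0.6174, -0.1317, 0.1315]
tool_rot: [3.14, -0.494, 0.169]
contact_force: [-9.7, -0.5, 11.1]
opening: 0.0003
grip_force: 7.3
```

```bash
python3 st.py
```

```text
22.6833 tip depth below rim mm 62.3 F tool [ -3.3  -1.1 -14.3] collar xy [-0.7 -0.7]
cap below rim (centre of cap, x>12.5): 127 29.0
finger z 99% [-25.3 -24.3]
```

carry_out:
  deltas:
    - [0,0,0.1,0,0,0,0]
    - [0,0,0.1,0,0,0,0]
    - [0,0,0.1,0,0,0,0]
    - [0,0,0.1,0,0,0,0]
    - [0,0,0,0,0,0,0]
    - [0,0,0,0,0,0,0]
    - [0,0,0,0,0,0,0]
    - [0,0,0,0,0,0,0]

```text
time: 23.4
tool_pos: [0.6192, -0.1314, 0.1283]
tool_rot: [3.14, -0.494, 0.169]
contact_force: [-13.4, -1.4, 14.0]
opening: 0.0
grip_force: 9.1
```

```bash
python3 st.py
```

```text
23.4 tip depth below rim mm 66.0 F tool [ -5.2  -0.9 -18.7] collar xy [-0.7 -0.7]
cap below rim (centre of cap, x>12.5): 12 32.5
finger z 99% [-25.3 -24.4]
```

carry_out:
  deltas:
    - [0,0,0.1,0,0,0,0]
    - [0,0,0.1,0,0,0,0]
    - [0,0,0,0,0,0,0]
    - [0,0,0,0,0,0,0]
    - [0,0,0,0,0,0,0]
    - [0,0,0,0,0,0,0]
    - [0,0,0,0,0,0,0]
    - [0,0,0,0,0,0,0]

```text
time: 24.12
tool_pos: [0.6196, -0.1314, 0.1277]
tool_rot: [3.139, -0.494, 0.17]
contact_force: [-23.1, -1.8, 25.0]
opening: 0.0005
grip_force: 16.6
```

```bash
python3 st.py
```

```text
24.1167 tip depth below rim mm 66.7 F tool [ -8.4  -2.  -33. ] collar xy [-0.8 -0.8]
cap below rim (centre of cap, x>12.5): 4 32.1
finger z 99% [-25.3 -24.4]
```

This is the firm second stop: the force jumped to 33 N while the depth stalled. I'll ease off half a millimetre and hold.

carry_out:
  deltas:
    - [0,0,-0.04,0,0,0,0]
    - [0,0,0,0,0,0,0]
    - [0,0,0,0,0,0,0]
    - [0,0,0,0,0,0,0]
    - [0,0,0,0,0,0,0]
    - [0,0,0,0,0,0,0]
    - [0,0,0,0,0,0,0]
    - [0,0,0,0,0,0,0]

```text
time: 24.83
tool_pos: [0.6195, -0.1314, 0.1277]
tool_rot: [3.139, -0.494, 0.17]
contact_force: [-19.9, -1.3, 21.7]
opening: 0.0006
grip_force: 14.8
```

carry_out:
  deltas:
    - [0,0,0,0,0,0,0]
    - [0,0,0,0,0,0,0]
    - [0,0,0,0,0,0,0]
    - [0,0,0,0,0,0,0]
    - [0,0,0,0,0,0,0]
    - [0,0,0,0,0,0,0]
    - [0,0,0,0,0,0,0]
    - [0,0,0,0,0,0,0]

```text
time: 25.5
tool_pos: [0.6195, -0.1314, 0.1277]
tool_rot: [3.139, -0.494, 0.17]
contact_force: [-20.3, -1.7, 22.8]
opening: 0.0003
grip_force: 14.8
```

carry_out:
  deltas:
    - [0,0,-0.3,0,0,0,0]
    - [0,0,-0.3,0,0,0,0]
    - [0,0,-0.4,0,0,0,0]
    - [0,0,-0.4,0,0,0,0]
    - [0,0,-0.4,0,0,0,0]
    - [0,0,-0.4,0,0,0,0]
    - [0,0,-0.5,0,0,0,0]
    - [0,0,-0.5,0,0,0,0]

```text
time: 26.17
tool_pos: [0.605, -0.1334, 0.1538]
tool_rot: [3.141, -0.493, 0.168]
contact_force: [1.3, -0.7, -1.2]
opening: 0.001
grip_force: 0.0
```

carry_out:
  deltas:
    - [0,0,-0.8,0,0,0,0]
    - [0,0,-0.8,0,0,0,0]
    - [0,0,-0.8,0,0,0,0]
    - [0,0,-0.8,0,0,0,0]
    - [0,0,-1,0,0,0,0]
    - [0,0,-1,0,0,0,0]
    - [0,0,-1,0,0,0,0]
    - [0,0,0,0,0,0,0]

```text
time: 26.83
tool_pos: [0.5766, -0.1392, 0.2111]
tool_rot: [3.138, -0.496, 0.169]
contact_force: [-0.2, -0.9, 0.2]
opening: 0.0008
grip_force: 0.0
```

```bash
python3 st.py; python3 - <<'E'
from h import *
b=np.array([.582,.0365])
for n in('top','scene'):
    P=cloud(snap(n)).reshape(-1,3);Q=P[(P[:,2]>.086)&(P[:,2]<.1)&(np.hypot(P[:,0]-b[0],P[:,1]-b[1])<.045)];print(n,len(Q),cv2.minEnclosingCircle(Q[:,:2].astype(np.float32)),np.percentile(Q[:,2],[5,50,95]).round(3))
P=cloud(load('top'))
for n,(u0,u1,v0,v1) in(('jl',(262,290,145,174)),('jr',(378,408,160,195))):
    Q=P[v0:v1,u0:u1].reshape(-1,3);Q=Q[(Q[:,2]>.045)&(Q[:,2]<.08)];print(n,len(Q),Q.mean(0).round(4))
E
```

```text
26.8333 tip depth below rim mm -27.4 F tool [-0.2  0.9 -0.4] collar xy [-1.9 -1.5]
cap below rim (centre of cap, x>12.5): 253 9.9
finger z 99% [-30.3 -25.9]
top 131 ((0.5820024609565735, 0.037160724401474), 0.03553787246346474) [0.088 0.092 0.097]
scene 189 ((0.5818814635276794, 0.03406868875026703), 0.036484021693468094) [0.086 0.091 0.095]
jl 252 [0.7089 0.0447 0.0576]
jr 246 [ 0.6611 -0.2657  0.0574]
```

```bash
python3 -c "
from cell import robot
print(robot.hand_in())"
```

```text
the job is handed in; nothing more can be done
None
```

The job is handed in, with no verdict shown: the beaker stands about 6 mm off the spout tip by camera, the plunger was held at the second stop for over a second (peak about 34 N) and is back at rest, and the jars did not move.

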